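# Pack the call-out tote at the phone repair bench

## Robot

A 6-joint arm with a two-finger parallel gripper is mounted at the origin on the work surface. World frame = base frame: x ahead of the robot, y to its left, z up, the work surface at z = 0. Lengths are in m, angles in degrees, forces in N, time in s.
With the tool pointing down it reaches from about 0.4 to 0.825 m from the base axis. Payload 7 kg.
Tool frame: the origin (TCP) lies on the centre line of the jaws, within the pads' length; the fingertips stand 22 mm ahead of it and the grasp point (between the pads) lies 3 mm ahead of it (ctrl.finger_overhang is the distance from the TCP to the fingertips, in m); z points along the fingers, y is the line along which they close (so a half turn about z gives the same grasp; the last joint's range is limited). The gripper opens to 88 mm and grips with 3 to 60 N. Pads are 19 mm wide; open, the fingers measure 130 mm over their backs; the gripper's body (78 mm by 193 mm) begins 47 mm behind the grasp point.
Start: joints at [90.361, 20.546, 0.682, 0, -70.136, -16.507], TCP at [0.188, 0.648, 0.249] pointing down, gripper open.
Joint ranges: [-176.03, 176.03], [-82.01, 121.73], [-58.28, 71.71], [-173.87, 95.51], [-174.79, -0.11], [-173.66, 173.66]. Speed limits (degrees/s): [136.94, 136.94, 172.46, 180, 180, 180].

## Interface

Orientations are given as [roll, pitch, yaw] about the fixed x, y, z axes, in that order (R = Rz(yaw) Ry(pitch) Rx(roll)).
In Python, from plant import ctrl gives the robot as it stands. The module is installed in compiled form; this text tells all that it offers.
- The arm moves only by the shell command python3 -m creep 'ROWS'. ROWS is JSON, a list of rows, each an object with "grip": the closure, from 0 (fully open) to 1 (shut); "delta_pos": the shift along the tool's x, y, z scaled (see below), a list of three; "rotation": the turn, a rotation vector about the tool's x, y, z scaled (see below), a list of three. A call has 1 to 5 rows; each row is the pose to reach, as a shift and turn from the pose commanded when the call began, along the tool's axes at that moment; what a row does not reach only later rows make up. The controller multiplies each number of a shift by 10 cm and each number of a turn by pi/2 rad. A row lasts 1/10 s, in which the tool goes at most 50 mm and 8.59 degrees, less where a joint would pass 70% of its speed; a pose out of reach is approached as far as the arm can. A call with a number of a shift or a turn outside -1 to 1 is refused whole. A call with a gripper value outside its range is refused whole. The fingers move at their own pace and stop on an object; the grip force is fixed at half the most. Time passes only in rows, so rows that repeat a pose let the fingers close. It gives the time, the measured TCP pose, the force, the opening and the grip force at its end, in the units of the state.
- ctrl.get_obs(): the state, without advancing time (a new reading comes with each control period).
- ctrl.snapshot(name): name is "scene" or "top" or "wrist"; returns a dict with "color" (400x640x3 uint8, red, green, blue), "intrinsics" (3x3 intrinsics, pixels), "R" (3x3) and "t" (3): a world point X has camera coordinates R X + t. Camera axes: x right, y down, z forward; pixel columns grow to the right and rows downward; lengths in m; the calibration is good to about 2 mm. A picture is of the moment at which its call begins. There is no depth.
- ctrl.close_job(): hands the job in; it is judged then, once.
The state is a dict: "clock": time; "joint_pos": joint angles; "qvel": joint speeds; "tau": joint torques, N m; "tool_pos": TCP position; "orientation": TCP orientation; "force": force on the tool from outside, world axes, zero at the start; "moment": the same for the moment, N m; "opening": finger opening in m; "gripper_force": force on a finger pad.
Only numpy, scipy, OpenCV 4.12 (cv2) and the standard library are available. Lean on these libraries where they do the work, as an engineer would, in place of code of your own. Each camera call takes 0.05 s, during which the arm holds its last target. There are 200 camera calls.

## Task

Pack the grey tote for a repair call-out: draw every solder reel up off the spindles of the wooden rack, take the jars from the bench, and lift the hanging bit cases off their hooks, and put all of them into the tote. Each one must stand upright, flat on the tote's floor, so plan where things go: it is a tight fit. Leave the red bottle and the screwdriver where they are.

Things in the scene. Friction and masses are not known exactly. Their poses are not given: they have to be found in the camera images.
- tote: an open grey plastic tote, fixed: 186 mm (its x) by 210 mm (y) outside, 50 mm tall, walls and floor 5 mm thick (176 by 200 mm inside). Three rows running along y fit side by side: cases (36 mm deep), three reels, three jars. The lower things are best packed first (reels, jars, cases), as the fingers need room beside each grasp. Origin: centre of its underside.
- rack: a fixed wooden base 245 mm (its x) by 75 mm (y), 15 mm thick, with three upright steel spindles 14 mm in diameter on its x axis at x = -85, 0 and 85 mm, their tops 77 mm above the bench (a reel on the base has its top at 65 mm). It stands to the left or right of the tote. Origin: centre of its underside.
- stand: a fixed steel stand with two hooks: level 10 mm round arms at y = -62.5 and 62.5 mm, upper side 155 mm high, pointing along its -x (to the robot), ends turned up: tips at x = -35 mm, 167 mm high. Crossbar and post at x = 90, base plate x = 45 to 135; nothing else above 160 mm. Cases hang at x = 0. On the other side of the tote from the rack. Origin: on the bench, midway under the hanging places.
- reel1: a full reel of solder wire: a cylinder 58 mm in diameter and 50 mm tall with black rims and a bright metal winding, bore 22 mm, 0.25 kg (varies). At the start it sits with its axis upright on one of the rack's spindles. Origin: centre of its underside; z along its axis, upwards. Absent in some starts.
- reel2: a full reel of solder wire: a cylinder 58 mm in diameter and 50 mm tall with black rims and a bright metal winding, bore 22 mm, 0.25 kg (varies). At the start it sits with its axis upright on one of the rack's spindles. Origin: centre of its underside; z along its axis, upwards. Absent in some starts.
- reel3: a full reel of solder wire: a cylinder 58 mm in diameter and 50 mm tall with black rims and a bright metal winding, bore 22 mm, 0.25 kg (varies). At the start it sits with its axis upright on one of the rack's spindles. Origin: centre of its underside; z along its axis, upwards. Absent in some starts.
- jar1: a closed white jar with a black screw cap: body 54 mm in diameter and 58 mm tall, cap 44 mm in diameter and 26 mm tall on top of it (84 mm in all), 0.25 kg, heavy at the bottom. At the start it stands on the bench beyond the tote. Origin: centre of its underside; z upwards.
- jar2: a closed white jar with a black screw cap: body 54 mm in diameter and 58 mm tall, cap 44 mm in diameter and 26 mm tall on top of it (84 mm in all), 0.25 kg, heavy at the bottom. At the start it stands on the bench beyond the tote. Origin: centre of its underside; z upwards.
- jar3: a closed white jar with a black screw cap: body 54 mm in diameter and 58 mm tall, cap 44 mm in diameter and 26 mm tall on top of it (84 mm in all), 0.25 kg, heavy at the bottom. At the start it stands on the bench beyond the tote. Origin: centre of its underside; z upwards.
- case1: a grey plastic bit case 36 mm thick (its x), 62 wide (y), 70 tall (z), with a rigid loop on top in its y-z plane: 44 mm wide outside, 20 thick, 118 mm high over the underside, opening 26 wide, 70 to 108 mm up. 0.18 kg (varies). Hangs by the loop on a hook, 47 mm above the bench; lift 15 to 25 mm, then draw 50 mm along the stand's -x. Origin: centre of underside. May be absent.
- case2: a grey plastic bit case 36 mm thick (its x), 62 wide (y), 70 tall (z), with a rigid loop on top in its y-z plane: 44 mm wide outside, 20 thick, 118 mm high over the underside, opening 26 wide, 70 to 108 mm up. 0.18 kg (varies). Hangs by the loop on a hook, 47 mm above the bench; lift 15 to 25 mm, then draw 50 mm along the stand's -x. Origin: centre of underside. May be absent.
- bottle: a red bottle, 54 mm in diameter, 140 mm tall, standing on the bench; leave alone. Origin: centre of its underside.
- driver: a screwdriver lying on the bench; leave alone. Origin: under it, near its middle.

How it is judged:
By the outcome, as a careful person would: the job done as asked, in the order asked, and still so for the second after the job is handed in, with the robot touching nothing.
Of reel1, reel2, reel3 only 2 to 3 are there at a start; the rules pass over those that are not, and their reading is None.
Of case1, case2 only 1 to 2 are there at a start; the rules pass over those that are not, and their reading is None.
At some moment in a run one of jar1, jar2, jar3 may be knocked a few centimetres aside while the robot is not near it.
It also fails if it takes over 210 s, if anything falls off the work surface, if the arm or the gripper's body presses on something with over 40 N, if the wrist force passes 120 N, or if a joint passes its speed limit or range.

## Working session

There is one attempt and no reset: what is moved stays moved. The work goes in short steps, Python scripts to look and compute and a shell command to move; the robot and the scene stay as the last step left them, time stands still between calls to the robot, and variables do not carry over. Pictures are saved under pics/ and viewed, at most 14 in all, crops included, and the job is handed in when it is done.

```bash
mkdir -p pics; python3 - <<'E'
from plant import ctrl
import cv2,pickle
for n in ["scene","top","wrist"]:
    s=ctrl.snapshot(n); pickle.dump(s,open(n+".pkl","wb"))
    cv2.imwrite(f"pics/{n}0.png",s["color"][:,:,::-1]); print(n,s["intrinsics"][0,0],(-s["R"].T@s["t"]).round(3))
print(ctrl.get_obs(), ctrl.finger_overhang)
E
```

```text
scene 432.6658645474977 [ 0.982 -0.549  1.121]
top 411.29208847033556 [0.406 0.004 1.179]
wrist 280.31702875566924 [0.254 0.63  0.383]
{'clock': 0.15, 'joint_pos': array([ 9.03589960e+01,  2.05824193e+01,  6.45875160e-01, -1.41011923e-02,
       -7.01337883e+01, -1.65054136e+01]), 'qvel': array([-0.05431872, -0.21173388,  0.12841599,  0.01714425, -0.11047736,
        0.00337831]), 'tau': array([ 2.92739223e-04, -5.83276784e+01,  2.93288219e+01,  7.00105235e+00,
        8.78336316e-03, -1.05416620e-04]), 'tool_pos': array([0.18766085, 0.64804736, 0.24783528]), 'orientation': array([ 1.79928799e+02, -7.27211860e-03, -1.61512132e+01]), 'force': array([ 0.61255654, -0.09505274, -0.17658878]), 'moment': array([ 0.03376922, -0.01390103,  0.01761201]), 'gripper_force': 0.0, 'opening': 0.08780902653591141} 0.022
```

View pics/top0.png

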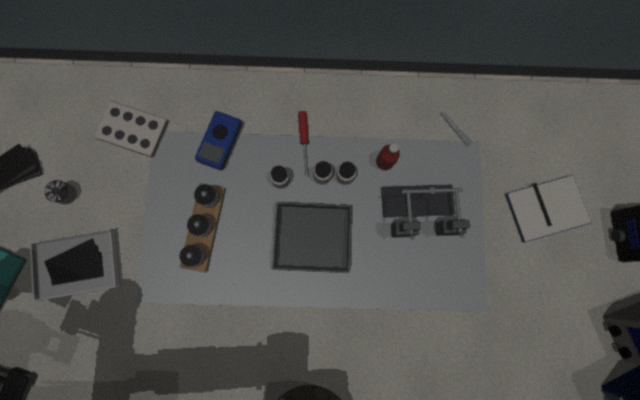

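View pics/scene0.png

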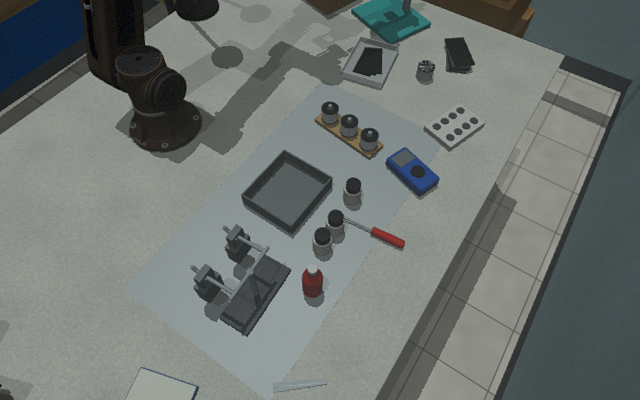

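```bash
cat > h.py <<'E'
import numpy as np,cv2,pickle
def ray(s,u,v,z):
    "world point at height z seen at pixel u,v"
    d=s["R"].T@np.linalg.inv(s["intrinsics"])@np.array([u,v,1.]); c=-s["R"].T@s["t"]
    return c+d*(z-c[2])/d[2]
def proj(s,P):
    q=(s["R"]@np.atleast_2d(P).T+s["t"][:,None]); q=s["intrinsics"]@q; return (q[:2]/q[2]).T
def crop(s,name,u0,v0,w,h,k):
    im=np.clip(s["color"][v0:v0+h,u0:u0+w,::-1].astype(float)*1.5,0,255).astype(np.uint8)
    cv2.imwrite("pics/"+name,cv2.resize(im,None,fx=k,fy=k,interpolation=cv2.INTER_CUBIC))
E
python3 - <<'E'
from h import *
t=pickle.load(open("top.pkl","rb")); s=pickle.load(open("scene.pkl","rb"))
crop(t,"t1.png",172,105,150,170,3.5); crop(t,"t2.png",310,135,170,115,4.5)
print(t["R"].round(3))
for n,u,v,z in [("r",207,194,.065),("r",200,224,.065),("r",193,254,.065),("j",280,175,.084),("j",324,170,.084),("j",347,170,.084),("tc",276,203,.05),("tc",352,204,.05),("tc",351,271,.05),("tc",272,270,.05)]: print(n,ray(t,u,v,z).round(4))
E
```

```text
[[ 0.026 -0.999  0.021]
 [-0.985 -0.029 -0.173]
 [ 0.173 -0.016 -0.985]]
r [0.6183 0.2978 0.065 ]
r [0.5351 0.3106 0.065 ]
r [0.4539 0.323  0.065 ]
j [0.6735 0.0986 0.084 ]
j [ 0.6913 -0.0212  0.084 ]
j [ 0.6933 -0.0843  0.084 ]
tc [0.6015 0.1092 0.05  ]
tc [ 0.6049 -0.1025  0.05  ]
tc [ 0.4204 -0.1021  0.05  ]
tc [0.4174 0.1117 0.05  ]
```

View pics/t1.png

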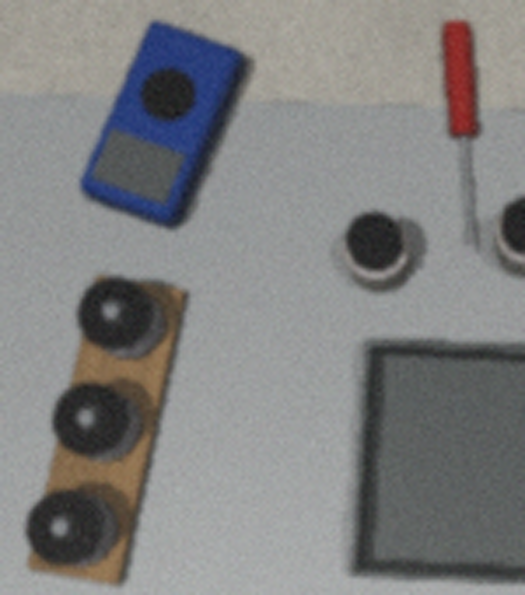

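View pics/t2.png

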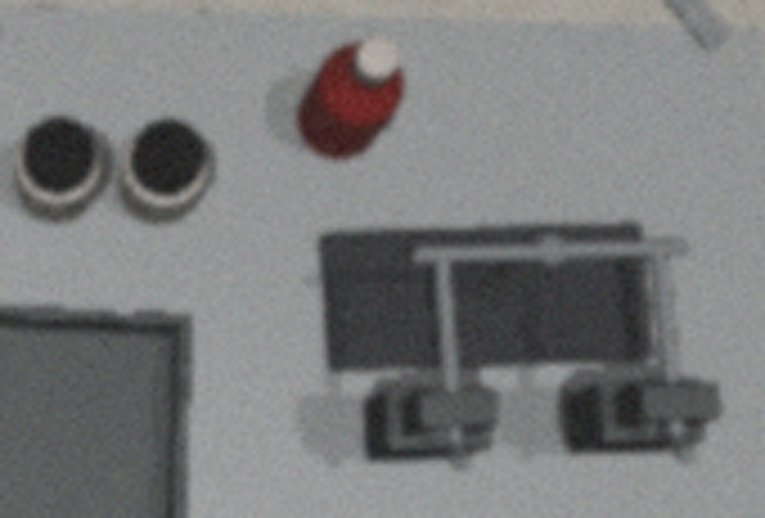

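```bash
python3 - <<'E'
from h import *
t=pickle.load(open("top.pkl","rb"))
w=pickle.load(open("wrist.pkl","rb")); print(w["R"].round(3))
a=lambda x,y:(172+x/3.5-.4,105+y/3.5-.4); b=lambda x,y:(310+x/4.5-.4,135+y/4.5-.4)
for n,p,z in [("reelA",a(115,314),.065),("spA",a(111,311),.077),("reelB",a(93,418),.065),("spB",a(88,418),.077),("reelC",a(68,526),.065),("spC",a(61,527),.077),
 ("jar1",a(375,242),.084),("jar2",b(60,153),.084),("jar3",b(168,155),.084),("bottle",b(376,60),.14),("case1",b(458,408),.165),("case2",b(681,401),.165),
 ("toteFL",a(367,340),.05),("toteNL",a(350,573),.05),("toteFR",b(190,317),.05),("toteNR",(351.5,271),.05),
 ("base",b(320,235),0.004),("base",b(640,223),.004),("base",b(327,370),.004),("base",b(652,358),.004),("xbarL",b(415,253),.155),("xbarR",b(685,245),.155)]: print(n,ray(t,*p,z).round(4))
E
```

```text
[[-0.278 -0.961  0.003]
 [-0.928  0.269  0.256]
 [-0.247  0.068 -0.967]]
reelA [0.6172 0.3047 0.065 ]
spA [0.6172 0.3047 0.077 ]
reelB [0.5348 0.3155 0.065 ]
spB [0.5333 0.3159 0.077 ]
reelC [0.4514 0.3281 0.065 ]
spC [0.4501 0.3298 0.077 ]
jar1 [0.6769 0.1021 0.084 ]
jar2 [ 0.6951 -0.0182  0.084 ]
jar3 [ 0.696  -0.0841  0.084 ]
bottle [ 0.7423 -0.2008  0.14  ]
case1 [ 0.5352 -0.2404  0.165 ]
case2 [ 0.5427 -0.3649  0.165 ]
toteFL [0.6051 0.1081 0.05  ]
toteNL [0.4219 0.113  0.05  ]
toteFR [ 0.602 -0.102  0.05 ]
toteNR [ 0.4204 -0.1035  0.05  ]
base [ 0.6666 -0.1904  0.004 ]
base [ 0.6811 -0.4004  0.004 ]
base [ 0.578 -0.195  0.004]
base [ 0.5919 -0.4056  0.004 ]
xbarL [ 0.6243 -0.2195  0.155 ]
xbarR [ 0.6336 -0.3738  0.155 ]
```

```bash
for i in 1 2 3; do python3 -m creep '[{"grip":0,"delta_pos":[0.45,0.33,0],"rotation":[0,0,0]},{"grip":0,"delta_pos":[0.87,0.65,0],"rotation":[0,0,0]},{"grip":0,"delta_pos":[0.87,0.65,0],"rotation":[0,0,0]}]'; done
python3 -m creep '[{"grip":0,"delta_pos":[0.45,0.33,0],"rotation":[0,0,-0.09]},{"grip":0,"delta_pos":[0.87,0.65,0],"rotation":[0,0,-0.18]},{"grip":0,"delta_pos":[0.87,0.65,0],"rotation":[0,0,-0.27]},{"grip":0,"delta_pos":[0.87,0.65,0],"rotation":[0,0,-0.36]},{"grip":0,"delta_pos":[0.87,0.65,0],"rotation":[0,0,-0.45]}]'
python3 -m creep '[{"grip":0,"delta_pos":[0,0,0],"rotation":[0,0,-0.09]},{"grip":0,"delta_pos":[0,0,0],"rotation":[0,0,-0.18]},{"grip":0,"delta_pos":[0,0,0],"rotation":[0,0,-0.23]},{"grip":0,"delta_pos":[0,0,0],"rotation":[0,0,-0.23]}]'
python3 - <<'E'
from h import *
from plant import ctrl
w=ctrl.snapshot("wrist"); pickle.dump(w,open("w1.pkl","wb")); crop(w,"w1.png",0,0,640,400,1.25)
o=ctrl.get_obs(); print(o["joint_pos"],o["tool_pos"],o["orientation"])
E
```

```text
clock: 0.45
tool_pos: [0.2551, 0.5581, 0.2487]
orientation: [179.9, -0.0, -16.3]
force: [0.2, 1.1, 0.3]
opening: 0.0877
gripper_force: 0.0
clock: 0.75
tool_pos: [0.3204, 0.4716, 0.2487]
orientation: [180.0, 0.0, -16.3]
force: [-0.2, 0.3, 0.8]
opening: 0.0878
gripper_force: 0.0
clock: 1.05
tool_pos: [0.3857, 0.3854, 0.2486]
orientation: [180.0, 0.0, -16.3]
force: [0.0, 0.9, 0.8]
opening: 0.0878
gripper_force: 0.0
clock: 1.55
tool_pos: [0.4501, 0.3016, 0.2484]
orientation: [-180.0, 0.0, 24.6]
force: [0.5, 0.3, -0.3]
opening: 0.0876
gripper_force: 0.0
clock: 1.95
tool_pos: [0.4496, 0.3023, 0.2484]
orientation: [-180.0, 0.0, 45.1]
force: [0.4, -1.0, 0.1]
opening: 0.0876
gripper_force: 0.0
[ 5.46467711e+01  8.01370041e+00 -1.61874473e+01 -5.47691791e-03
 -6.58106779e+01  8.03168655e+01] [0.44955841 0.30225778 0.24841873] [-1.79997065e+02  1.24974662e-02  4.49613922e+01]
```

View pics/w1.png

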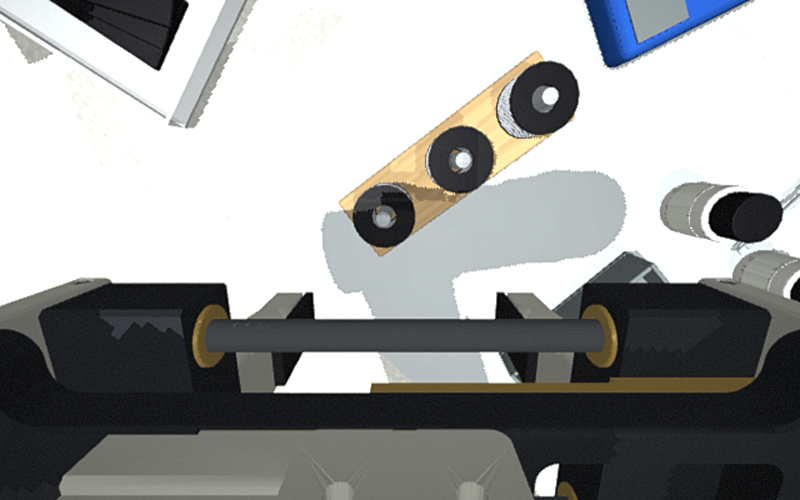

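```bash
python3 - <<'E'
from h import *
w=pickle.load(open("w1.pkl","rb"))
for n,u,v,z in [("A",550,95,.077),("B",463,159,.077),("C",383,216,.077),("A",544.5,97.5,.065),("B",460.5,159.5,.065),("C",384,216,.065),("jar1",745,217,.084)]: print(n,ray(w,u/1.25,v/1.25,z).round(4))
E
```

```text
A [0.6193 0.307  0.077 ]
B [0.5361 0.3198 0.077 ]
C [0.4538 0.3337 0.077 ]
A [0.6195 0.307  0.065 ]
B [0.5357 0.3197 0.065 ]
C [0.4527 0.3323 0.065 ]
jar1 [0.6744 0.1143 0.084 ]
```

```bash
for i in 1 2 3; do python3 -m creep '[{"grip":0,"delta_pos":[-0.45,0.35,-0.09],"rotation":[0,0,0]},{"grip":0,"delta_pos":[-0.9,0.71,-0.17],"rotation":[0,0,0]},{"grip":0,"delta_pos":[-0.9,0.71,-0.17],"rotation":[0,0,0]},{"grip":0,"delta_pos":[-0.9,0.71,-0.17],"rotation":[0,0,0]}]' | grep tool; done
for i in 1 2; do python3 -m creep '[{"grip":0,"delta_pos":[0,0,0],"rotation":[0,0,0.09]},{"grip":0,"delta_pos":[0,0,0],"rotation":[0,0,0.18]},{"grip":0,"delta_pos":[0,0,0],"rotation":[0,0,0.25]},{"grip":0,"delta_pos":[0,0,0],"rotation":[0,0,0.25]}]' | grep -E "tool|ori"; done
python3 - <<'E'
from h import *
from plant import ctrl
w=ctrl.snapshot("wrist"); pickle.dump(w,open("w2.pkl","wb")); cv2.imwrite("pics/w2.png",cv2.resize(w["color"][:,:,::-1],None,fx=1.25,fy=1.25,interpolation=cv2.INTER_CUBIC))
o=ctrl.get_obs(); print(o["joint_pos"],o["tool_pos"],o["orientation"])
E
```

```text
tool_pos: [0.4362, 0.1866, 0.2665]
tool_pos: [0.4233, 0.0733, 0.2831]
tool_pos: [0.4104, -0.0403, 0.2998]
tool_pos: [0.4105, -0.0383, 0.2992]
orientation: [-180.0, 0.0, 22.5]
tool_pos: [0.4102, -0.0388, 0.2993]
orientation: [180.0, 0.0, 0.2]
[ 2.23246487e+01 -7.37324185e+00 -2.49576546e+01 -7.91042872e-03
 -7.24411265e+01  6.80418998e+01] [ 0.41007851 -0.03889871  0.29930083] [1.79997444e+02 2.65064029e-02 3.64159815e-01]
```

View pics/w2.png

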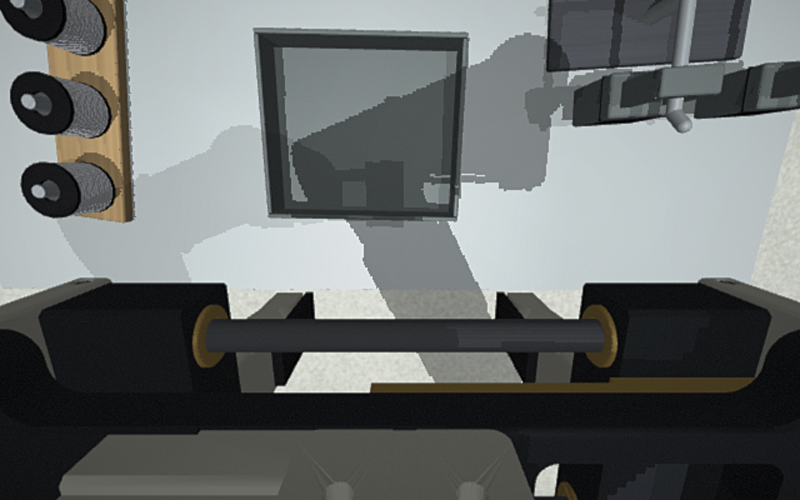

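```bash
python3 - <<'E'
from h import *
w=pickle.load(open("w2.pkl","rb"))
c=[ray(w,u/1.25,v/1.25,.05) for u,v in [(253,29),(468,34),(457,220),(269,216)]]
for p in c: print(p.round(4))
print("mean",np.mean(c,0).round(4), "yaw y-edges",np.degrees(np.arctan2(*( (c[1]-c[0])[:2]*[1,-1])[::1])), np.degrees(np.arctan2(*((c[2]-c[3])[:2]*[1,-1]))), "x-edges",[np.degrees(np.arctan2((a-b)[1],(a-b)[0])) for a,b in [(c[0],c[3]),(c[1],c[2])]])
for n,u,v,z in [("case1",692,81,.165),("tip",681,127,.165),("C",40,190,.077),("B",28,101,.077)]: print(n,ray(w,u/1.25,v/1.25,z).round(4))
E
```

```text
[0.6047 0.1087 0.05  ]
[ 0.6011 -0.0995  0.05  ]
[ 0.4194 -0.0964  0.05  ]
[0.4232 0.1106 0.05  ]
mean [0.5121 0.0059 0.05  ] yaw y-edges -0.9730422990182304 -1.0568484830595197 x-edges [np.float64(-0.6202729653586044), np.float64(-0.9739469805894485)]
case1 [ 0.536  -0.2397  0.165 ]
tip [ 0.5055 -0.2382  0.165 ]
C [0.4526 0.3272 0.077 ]
B [0.5352 0.3167 0.077 ]
```

```bash
for i in 1 2 3 4; do python3 -m creep '[{"grip":0,"delta_pos":[0.26,-0.43,0.17],"rotation":[0,0,0]},{"grip":0,"delta_pos":[0.52,-0.86,0.35],"rotation":[0,0,0]},{"grip":0,"delta_pos":[0.52,-0.86,0.35],"rotation":[0,0,0]},{"grip":0,"delta_pos":[0.52,-0.86,0.35],"rotation":[0,0,0]}]' | grep -E "tool|ori"; done
python3 -m creep '[{"grip":0,"delta_pos":[0,0,0],"rotation":[0,0,0]},{"grip":0,"delta_pos":[0,0,0],"rotation":[0,0,0]}]'
python3 - <<'E'
from h import *
from plant import ctrl
w=ctrl.snapshot("wrist"); pickle.dump(w,open("w3.pkl","wb")); cv2.imwrite("pics/w3.png",w["color"][:,:,::-1])
E
```

```text
tool_pos: [0.4618, 0.0476, 0.2634]
orientation: [179.9, 0.1, 0.4]
tool_pos: [0.5135, 0.1326, 0.2289]
orientation: [179.9, 0.1, 0.2]
tool_pos: [0.5653, 0.218, 0.1944]
orientation: [180.0, 0.1, 0.1]
tool_pos: [0.6172, 0.3036, 0.1597]
orientation: [180.0, 0.0, 0.1]
clock: 5.85
tool_pos: [0.6172, 0.3031, 0.1615]
orientation: [-179.9, -0.1, 0.0]
force: [0.3, -0.2, -0.5]
opening: 0.088
gripper_force: 0.0
```

View pics/w3.png

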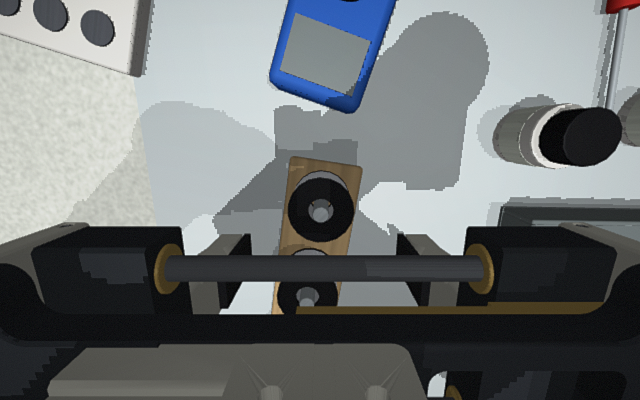

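```bash
python3 - <<'E'
from h import *
w=pickle.load(open("w3.pkl","rb"))
for n,u,v,z in [("sp",320.5,211,.077),("reel",321,207.5,.065),("jar1",580,136.5,.084),("jar1base",515,141,.02)]: print(n,ray(w,u,v,z).round(4))
E
```

```text
sp [0.6234 0.3064 0.077 ]
reel [0.6231 0.3061 0.065 ]
jar1 [0.6825 0.115  0.084 ]
jar1base [0.6773 0.1197 0.02  ]
```

```bash
python3 -m creep '[{"grip":0,"delta_pos":[0.03,-0.03,0.3],"rotation":[0,0,0]},{"grip":0,"delta_pos":[0.03,-0.03,0.5],"rotation":[0,0,0]},{"grip":0,"delta_pos":[0.03,-0.03,0.7],"rotation":[0,0,0]},{"grip":0,"delta_pos":[0.03,-0.03,0.9],"rotation":[0,0,0]},{"grip":0,"delta_pos":[0.03,-0.03,1.0],"rotation":[0,0,0]}]'
for g in 1 2; do python3 -m creep '[{"grip":1,"delta_pos":[0,0,0.03],"rotation":[0,0,0]},{"grip":1,"delta_pos":[0,0,0.03],"rotation":[0,0,0]},{"grip":1,"delta_pos":[0,0,0.03],"rotation":[0,0,0]},{"grip":1,"delta_pos":[0,0,0.03],"rotation":[0,0,0]},{"grip":1,"delta_pos":[0,0,0.03],"rotation":[0,0,0]}]'; done
```

```text
clock: 6.4
tool_pos: [0.6196, 0.3063, 0.0588]
orientation: [180.0, 0.1, 0.0]
force: [-0.3, 0.3, 0.1]
opening: 0.0875
gripper_force: 0.0
clock: 6.9
tool_pos: [0.6208, 0.3074, 0.0577]
orientation: [-180.0, -0.1, 0.1]
force: [-0.4, -2.4, 5.4]
opening: 0.0579
gripper_force: 30.0
clock: 7.4
tool_pos: [0.6208, 0.3075, 0.0576]
orientation: [-180.0, -0.1, 0.1]
force: [-9.6, -4.6, 23.9]
opening: 0.0583
gripper_force: 30.0
```

```bash
python3 -m creep '[{"grip":1,"delta_pos":[0,0,-0.2],"rotation":[0,0,0]},{"grip":1,"delta_pos":[0,0,-0.5],"rotation":[0,0,0]},{"grip":1,"delta_pos":[0,0,-0.8],"rotation":[0,0,0]},{"grip":1,"delta_pos":[0,0,-1.0],"rotation":[0,0,0]},{"grip":1,"delta_pos":[0,0,-1.0],"rotation":[0,0,0]}]'
for i in 1 2 3 4; do python3 -m creep '[{"grip":1,"delta_pos":[-0.1,0.31,-0.01],"rotation":[0,0,0]},{"grip":1,"delta_pos":[-0.21,0.61,-0.01],"rotation":[0,0,0]},{"grip":1,"delta_pos":[-0.31,0.91,-0.02],"rotation":[0,0,0]},{"grip":1,"delta_pos":[-0.31,0.91,-0.02],"rotation":[0,0,0]}]' | grep -E "tool|force"; done
for i in 1 2; do python3 -m creep '[{"grip":1,"delta_pos":[0,0,0],"rotation":[0,0,-0.09]},{"grip":1,"delta_pos":[0,0,0],"rotation":[0,0,-0.18]},{"grip":1,"delta_pos":[0,0,0],"rotation":[0,0,-0.27]},{"grip":1,"delta_pos":[0,0,0],"rotation":[0,0,-0.36]},{"grip":1,"delta_pos":[0,0,0],"rotation":[0,0,-0.4]}]' | grep -E "tool|ori"; done
python3 -m creep '[{"grip":1,"delta_pos":[0,0,0],"rotation":[0,0,-0.09]},{"grip":1,"delta_pos":[0,0,0],"rotation":[0,0,-0.18]},{"grip":1,"delta_pos":[0,0,0],"rotation":[0,0,-0.19]},{"grip":1,"delta_pos":[0,0,0],"rotation":[0,0,-0.19]}]'
```

```text
clock: 7.9
tool_pos: [0.6217, 0.3086, 0.1571]
orientation: [-179.8, -0.3, 0.1]
force: [0.3, 0.2, -2.6]
opening: 0.0579
gripper_force: 30.0
tool_pos: [0.587, 0.2129, 0.1541]
force: [0.7, 1.3, -3.7]
gripper_force: 30.0
tool_pos: [0.5562, 0.1224, 0.1563]
force: [-0.3, 0.1, -2.9]
gripper_force: 30.0
tool_pos: [0.5255, 0.0319, 0.1585]
force: [0.4, 0.4, -3.2]
gripper_force: 30.0
tool_pos: [0.4951, -0.0585, 0.1607]
force: [-0.0, 1.0, -4.0]
gripper_force: 30.0
tool_pos: [0.497, -0.0558, 0.1608]
orientation: [-180.0, 0.0, 36.4]
tool_pos: [0.497, -0.0558, 0.1608]
orientation: [-180.0, 0.0, 72.4]
clock: 10.9
tool_pos: [0.4969, -0.0561, 0.1611]
orientation: [-180.0, -0.0, 89.0]
force: [-0.3, 0.0, -3.4]
opening: 0.0582
gripper_force: 30.0
```

```bash
python3 -m creep '[{"grip":1,"delta_pos":[-0.02,0,0.2],"rotation":[0,0,0]},{"grip":1,"delta_pos":[-0.02,0,0.45],"rotation":[0,0,0]},{"grip":1,"delta_pos":[-0.02,0,0.7],"rotation":[0,0,0]},{"grip":1,"delta_pos":[-0.02,0,0.9],"rotation":[0,0,0]},{"grip":1,"delta_pos":[-0.02,0,0.95],"rotation":[0,0,0]}]'
python3 -m creep '[{"grip":1,"delta_pos":[0,0,0.06],"rotation":[0,0,0]},{"grip":1,"delta_pos":[0,0,0.11],"rotation":[0,0,0]},{"grip":1,"delta_pos":[0,0,0.15],"rotation":[0,0,0]},{"grip":1,"delta_pos":[0,0,0.165],"rotation":[0,0,0]},{"grip":1,"delta_pos":[0,0,0.165],"rotation":[0,0,0]}]'
```

```text
clock: 11.4
tool_pos: [0.4954, -0.0587, 0.0644]
orientation: [-179.8, 0.0, 89.0]
force: [-1.1, 0.2, -2.1]
opening: 0.0579
gripper_force: 30.0
clock: 11.9
tool_pos: [0.4968, -0.0586, 0.0503]
orientation: [180.0, -0.0, 89.1]
force: [-0.5, -0.1, -2.7]
opening: 0.0582
gripper_force: 30.0
```

```bash
python3 -m creep '[{"grip":1,"delta_pos":[0,0,0.01],"rotation":[0,0,0]},{"grip":1,"delta_pos":[0,0,0.025],"rotation":[0,0,0]},{"grip":1,"delta_pos":[0,0,0.025],"rotation":[0,0,0]}]'
python3 -m creep '[{"grip":0,"delta_pos":[0,0,0],"rotation":[0,0,0]},{"grip":0,"delta_pos":[0,0,0],"rotation":[0,0,0]},{"grip":0,"delta_pos":[0,0,0],"rotation":[0,0,0]},{"grip":0,"delta_pos":[0,0,0],"rotation":[0,0,0]},{"grip":0,"delta_pos":[0,0,0],"rotation":[0,0,0]}]'
python3 -m creep '[{"grip":0,"delta_pos":[0,0,-0.2],"rotation":[0,0,0]},{"grip":0,"delta_pos":[0,0,-0.5],"rotation":[0,0,0]},{"grip":0,"delta_pos":[0,0,-0.8],"rotation":[0,0,0]},{"grip":0,"delta_pos":[0,0,-1.0],"rotation":[0,0,0]},{"grip":0,"delta_pos":[0,0,-1.0],"rotation":[0,0,0]}]'
for i in 1 2; do python3 -m creep '[{"grip":0,"delta_pos":[0,0,0],"rotation":[0,0,0.09]},{"grip":0,"delta_pos":[0,0,0],"rotation":[0,0,0.18]},{"grip":0,"delta_pos":[0,0,0],"rotation":[0,0,0.27]},{"grip":0,"delta_pos":[0,0,0],"rotation":[0,0,0.36]},{"grip":0,"delta_pos":[0,0,0],"rotation":[0,0,0.4]}]' | grep -E "tool|ori"; done
python3 -m creep '[{"grip":0,"delta_pos":[0,0,0],"rotation":[0,0,0.09]},{"grip":0,"delta_pos":[0,0,0],"rotation":[0,0,0.18]},{"grip":0,"delta_pos":[0,0,0],"rotation":[0,0,0.19]},{"grip":0,"delta_pos":[0,0,0],"rotation":[0,0,0.19]}]'
```

```text
clock: 12.2
tool_pos: [0.4969, -0.0586, 0.0477]
orientation: [180.0, -0.0, 89.2]
force: [0.1, 0.9, -2.3]
opening: 0.0582
gripper_force: 30.0
clock: 12.7
tool_pos: [0.4968, -0.0586, 0.0476]
orientation: [180.0, -0.0, 89.2]
force: [-0.5, -0.3, -0.3]
opening: 0.0865
gripper_force: 0.0
clock: 13.2
tool_pos: [0.4985, -0.0584, 0.1506]
orientation: [179.7, -0.1, 89.2]
force: [0.0, 0.8, -0.9]
opening: 0.0876
gripper_force: 0.0
tool_pos: [0.4963, -0.0587, 0.1469]
orientation: [-180.0, 0.0, 52.8]
tool_pos: [0.4963, -0.0587, 0.1469]
orientation: [-180.0, 0.1, 16.8]
clock: 14.6
tool_pos: [0.4964, -0.0587, 0.1471]
orientation: [180.0, 0.0, 0.2]
force: [0.2, -0.0, 0.4]
opening: 0.0877
gripper_force: 0.0
```

```bash
for i in 1 2 3 4; do python3 -m creep '[{"grip":0,"delta_pos":[0.03,-0.31,0],"rotation":[0,0,0]},{"grip":0,"delta_pos":[0.07,-0.63,0],"rotation":[0,0,0]},{"grip":0,"delta_pos":[0.10,-0.94,0],"rotation":[0,0,0]},{"grip":0,"delta_pos":[0.10,-0.94,0],"rotation":[0,0,0]}]' | grep -E "tool"; done
python3 -m creep '[{"grip":0,"delta_pos":[0,0,0.2],"rotation":[0,0,0]},{"grip":0,"delta_pos":[0,0,0.4],"rotation":[0,0,0]},{"grip":0,"delta_pos":[0,0,0.6],"rotation":[0,0,0]},{"grip":0,"delta_pos":[0,0,0.8],"rotation":[0,0,0]},{"grip":0,"delta_pos":[0,0,0.9],"rotation":[0,0,0]}]'
python3 -m creep '[{"grip":1,"delta_pos":[0,0,0],"rotation":[0,0,0]},{"grip":1,"delta_pos":[0,0,0],"rotation":[0,0,0]},{"grip":1,"delta_pos":[0,0,0],"rotation":[0,0,0]},{"grip":1,"delta_pos":[0,0,0],"rotation":[0,0,0]},{"grip":1,"delta_pos":[0,0,0],"rotation":[0,0,0]}]'
```

```text
tool_pos: [0.5073, 0.0379, 0.1475]
tool_pos: [0.5172, 0.1318, 0.1474]
tool_pos: [0.5271, 0.2257, 0.1473]
tool_pos: [0.5368, 0.3194, 0.147]
clock: 16.7
tool_pos: [0.5355, 0.3152, 0.0556]
orientation: [179.9, 0.1, 0.1]
force: [-0.2, 0.1, -0.1]
opening: 0.0876
gripper_force: 0.0
clock: 17.2
tool_pos: [0.5368, 0.3178, 0.0586]
orientation: [-179.9, -0.1, 0.1]
force: [-0.5, 0.1, 3.7]
opening: 0.0578
gripper_force: 30.0
```

```bash
python3 -m creep '[{"grip":1,"delta_pos":[0,0,-0.2],"rotation":[0,0,0]},{"grip":1,"delta_pos":[0,0,-0.5],"rotation":[0,0,0]},{"grip":1,"delta_pos":[0,0,-0.8],"rotation":[0,0,0]},{"grip":1,"delta_pos":[0,0,-1.0],"rotation":[0,0,0]},{"grip":1,"delta_pos":[0,0,-1.0],"rotation":[0,0,0]}]'
for i in 1 2 3 4; do python3 -m creep '[{"grip":1,"delta_pos":[-0.03,0.26,-0.01],"rotation":[0,0,0]},{"grip":1,"delta_pos":[-0.06,0.52,-0.01],"rotation":[0,0,0]},{"grip":1,"delta_pos":[-0.1,0.78,-0.02],"rotation":[0,0,0]},{"grip":1,"delta_pos":[-0.1,0.78,-0.02],"rotation":[0,0,0]}]' | grep -E "tool|force"; done
for i in 1 2; do python3 -m creep '[{"grip":1,"delta_pos":[0,0,0],"rotation":[0,0,-0.09]},{"grip":1,"delta_pos":[0,0,0],"rotation":[0,0,-0.18]},{"grip":1,"delta_pos":[0,0,0],"rotation":[0,0,-0.27]},{"grip":1,"delta_pos":[0,0,0],"rotation":[0,0,-0.36]},{"grip":1,"delta_pos":[0,0,0],"rotation":[0,0,-0.4]}]' | grep -E "tool|ori"; done
python3 -m creep '[{"grip":1,"delta_pos":[0,0,0],"rotation":[0,0,-0.09]},{"grip":1,"delta_pos":[0,0,0],"rotation":[0,0,-0.18]},{"grip":1,"delta_pos":[0,0,0],"rotation":[0,0,-0.19]},{"grip":1,"delta_pos":[0,0,0],"rotation":[0,0,-0.19]}]'
```

```text
clock: 17.7
tool_pos: [0.5376, 0.3185, 0.161]
orientation: [-179.8, -0.2, 0.1]
force: [-0.0, -0.4, -2.3]
opening: 0.0578
gripper_force: 30.0
tool_pos: [0.5248, 0.2364, 0.1585]
force: [-0.1, 0.2, -2.5]
gripper_force: 30.0
tool_pos: [0.5151, 0.159, 0.1607]
force: [-0.5, -0.3, -2.0]
gripper_force: 30.0
tool_pos: [0.5055, 0.0815, 0.1628]
force: [0.6, -0.0, -1.8]
gripper_force: 30.0
tool_pos: [0.4959, 0.004, 0.165]
force: [0.5, 0.0, -1.8]
gripper_force: 30.0
tool_pos: [0.4969, 0.0064, 0.1651]
orientation: [-180.0, 0.0, 36.4]
tool_pos: [0.4969, 0.0064, 0.1651]
orientation: [-180.0, 0.0, 72.4]
clock: 20.7
tool_pos: [0.4968, 0.006, 0.1653]
orientation: [-180.0, -0.0, 89.0]
force: [-0.7, -0.2, -1.2]
opening: 0.0579
gripper_force: 30.0
```

```bash
python3 -m creep '[{"grip":1,"delta_pos":[-0.01,0.01,0.2],"rotation":[0,0,0]},{"grip":1,"delta_pos":[-0.01,0.01,0.45],"rotation":[0,0,0]},{"grip":1,"delta_pos":[-0.01,0.01,0.7],"rotation":[0,0,0]},{"grip":1,"delta_pos":[-0.01,0.01,0.9],"rotation":[0,0,0]},{"grip":1,"delta_pos":[-0.01,0.01,0.97],"rotation":[0,0,0]}]' | grep -E "tool|force"
python3 -m creep '[{"grip":1,"delta_pos":[0,0,0.06],"rotation":[0,0,0]},{"grip":1,"delta_pos":[0,0,0.12],"rotation":[0,0,0]},{"grip":1,"delta_pos":[0,0,0.17],"rotation":[0,0,0]},{"grip":1,"delta_pos":[0,0,0.19],"rotation":[0,0,0]},{"grip":1,"delta_pos":[0,0,0.19],"rotation":[0,0,0]}]'  | grep -E "tool|force"
python3 -m creep '[{"grip":0,"delta_pos":[0,0,0],"rotation":[0,0,0]},{"grip":0,"delta_pos":[0,0,0],"rotation":[0,0,0]},{"grip":0,"delta_pos":[0,0,0],"rotation":[0,0,0]},{"grip":0,"delta_pos":[0,0,0],"rotation":[0,0,0]},{"grip":0,"delta_pos":[0,0,0],"rotation":[0,0,0]}]'
python3 -m creep '[{"grip":0,"delta_pos":[0,0,-0.2],"rotation":[0,0,0]},{"grip":0,"delta_pos":[0,0,-0.5],"rotation":[0,0,0]},{"grip":0,"delta_pos":[0,0,-0.8],"rotation":[0,0,0]},{"grip":0,"delta_pos":[0,0,-1.0],"rotation":[0,0,0]},{"grip":0,"delta_pos":[0,0,-1.0],"rotation":[0,0,0]}]' | grep -E "tool|force"
for i in 1 2; do python3 -m creep '[{"grip":0,"delta_pos":[0,0,0],"rotation":[0,0,0.09]},{"grip":0,"delta_pos":[0,0,0],"rotation":[0,0,0.18]},{"grip":0,"delta_pos":[0,0,0],"rotation":[0,0,0.27]},{"grip":0,"delta_pos":[0,0,0],"rotation":[0,0,0.36]},{"grip":0,"delta_pos":[0,0,0],"rotation":[0,0,0.4]}]' | grep -E "tool|ori"; done
python3 -m creep '[{"grip":0,"delta_pos":[0,0,0],"rotation":[0,0,0.09]},{"grip":0,"delta_pos":[0,0,0],"rotation":[0,0,0.18]},{"grip":0,"delta_pos":[0,0,0],"rotation":[0,0,0.19]},{"grip":0,"delta_pos":[0,0,0],"rotation":[0,0,0.19]}]'
```

```text
tool_pos: [0.4965, 0.0042, 0.0666]
force: [-0.2, -0.1, -1.9]
gripper_force: 30.0
tool_pos: [0.4977, 0.0043, 0.0497]
force: [0.2, -1.1, -2.2]
gripper_force: 30.0
clock: 22.2
tool_pos: [0.4977, 0.0044, 0.0497]
orientation: [180.0, -0.0, 89.2]
force: [-0.7, -0.1, -0.3]
opening: 0.0865
gripper_force: 0.0
tool_pos: [0.4994, 0.0048, 0.1527]
force: [0.9, -0.6, -0.0]
gripper_force: 0.0
tool_pos: [0.4972, 0.0042, 0.1489]
orientation: [-180.0, 0.0, 52.8]
tool_pos: [0.4972, 0.0042, 0.1489]
orientation: [-180.0, 0.1, 16.8]
clock: 24.1
tool_pos: [0.4974, 0.0042, 0.1491]
orientation: [180.0, 0.0, 0.2]
force: [-0.2, 0.3, -0.5]
opening: 0.0874
gripper_force: 0.0
```

```bash
for i in 1 2 3 4; do python3 -m creep '[{"grip":0,"delta_pos":[-0.04,-0.27,0],"rotation":[0,0,0]},{"grip":0,"delta_pos":[-0.08,-0.54,0],"rotation":[0,0,0]},{"grip":0,"delta_pos":[-0.11,-0.81,0],"rotation":[0,0,0]},{"grip":0,"delta_pos":[-0.11,-0.81,0],"rotation":[0,0,0]}]' | grep -E "tool"; done
python3 -m creep '[{"grip":0,"delta_pos":[0,0,0.2],"rotation":[0,0,0]},{"grip":0,"delta_pos":[0,0,0.4],"rotation":[0,0,0]},{"grip":0,"delta_pos":[0,0,0.6],"rotation":[0,0,0]},{"grip":0,"delta_pos":[0,0,0.8],"rotation":[0,0,0]},{"grip":0,"delta_pos":[0,0,0.92],"rotation":[0,0,0]}]'
python3 -m creep '[{"grip":1,"delta_pos":[0,0,0],"rotation":[0,0,0]},{"grip":1,"delta_pos":[0,0,0],"rotation":[0,0,0]},{"grip":1,"delta_pos":[0,0,0],"rotation":[0,0,0]},{"grip":1,"delta_pos":[0,0,0],"rotation":[0,0,0]},{"grip":1,"delta_pos":[0,0,0],"rotation":[0,0,0]}]'
```

```text
tool_pos: [0.4866, 0.0875, 0.1496]
tool_pos: [0.4756, 0.1684, 0.1495]
tool_pos: [0.4646, 0.2492, 0.1494]
tool_pos: [0.4536, 0.3299, 0.1493]
clock: 26.2
tool_pos: [0.453, 0.3263, 0.056]
orientation: [179.9, 0.1, 0.1]
force: [-0.2, -1.1, -0.3]
opening: 0.0876
gripper_force: 0.0
clock: 26.7
tool_pos: [0.4538, 0.329, 0.0586]
orientation: [-179.9, -0.1, 0.1]
force: [-0.9, 1.7, 3.0]
opening: 0.058
gripper_force: 30.0
```

```bash
python3 -m creep '[{"grip":1,"delta_pos":[0,0,-0.2],"rotation":[0,0,0]},{"grip":1,"delta_pos":[0,0,-0.5],"rotation":[0,0,0]},{"grip":1,"delta_pos":[0,0,-0.8],"rotation":[0,0,0]},{"grip":1,"delta_pos":[0,0,-1.0],"rotation":[0,0,0]},{"grip":1,"delta_pos":[0,0,-1.0],"rotation":[0,0,0]}]'
for i in 1 2 3; do python3 -m creep '[{"grip":1,"delta_pos":[0.05,0.29,-0.01],"rotation":[0,0,0]},{"grip":1,"delta_pos":[0.1,0.58,-0.01],"rotation":[0,0,0]},{"grip":1,"delta_pos":[0.15,0.87,-0.02],"rotation":[0,0,0]},{"grip":1,"delta_pos":[0.15,0.87,-0.02],"rotation":[0,0,0]}]' | grep -E "tool|force"; done
for i in 1 2; do python3 -m creep '[{"grip":1,"delta_pos":[0,0,0],"rotation":[0,0,-0.09]},{"grip":1,"delta_pos":[0,0,0],"rotation":[0,0,-0.18]},{"grip":1,"delta_pos":[0,0,0],"rotation":[0,0,-0.27]},{"grip":1,"delta_pos":[0,0,0],"rotation":[0,0,-0.36]},{"grip":1,"delta_pos":[0,0,0],"rotation":[0,0,-0.4]}]' | grep -E "tool|ori"; done
python3 -m creep '[{"grip":1,"delta_pos":[0,0,0],"rotation":[0,0,-0.09]},{"grip":1,"delta_pos":[0,0,0],"rotation":[0,0,-0.18]},{"grip":1,"delta_pos":[0,0,0],"rotation":[0,0,-0.19]},{"grip":1,"delta_pos":[0,0,0],"rotation":[0,0,-0.19]}]'
```

```text
clock: 27.2
tool_pos: [0.4542, 0.3295, 0.1606]
orientation: [-179.8, -0.2, 0.1]
force: [0.5, 1.0, -1.9]
opening: 0.0582
gripper_force: 30.0
tool_pos: [0.4674, 0.2379, 0.1582]
force: [0.0, 0.2, -2.9]
gripper_force: 30.0
tool_pos: [0.4826, 0.1516, 0.1604]
force: [-0.0, 0.2, -1.7]
gripper_force: 30.0
tool_pos: [0.498, 0.0652, 0.1625]
force: [1.3, 1.0, -2.7]
gripper_force: 30.0
tool_pos: [0.4982, 0.0681, 0.1627]
orientation: [-180.0, 0.1, 36.4]
tool_pos: [0.4981, 0.0681, 0.1627]
orientation: [-179.9, 0.0, 72.4]
clock: 29.8
tool_pos: [0.4983, 0.0678, 0.163]
orientation: [-180.0, 0.0, 89.0]
force: [-0.2, 0.2, -3.0]
opening: 0.0581
gripper_force: 30.0
```

```bash
python3 -m creep '[{"grip":1,"delta_pos":[0,0,0.2],"rotation":[0,0,0]},{"grip":1,"delta_pos":[0,0,0.45],"rotation":[0,0,0]},{"grip":1,"delta_pos":[0,0,0.7],"rotation":[0,0,0]},{"grip":1,"delta_pos":[0,0,0.9],"rotation":[0,0,0]},{"grip":1,"delta_pos":[0,0,0.96],"rotation":[0,0,0]}]' | grep -E "tool|force"
python3 -m creep '[{"grip":1,"delta_pos":[0,0,0.06],"rotation":[0,0,0]},{"grip":1,"delta_pos":[0,0,0.12],"rotation":[0,0,0]},{"grip":1,"delta_pos":[0,0,0.17],"rotation":[0,0,0]},{"grip":1,"delta_pos":[0,0,0.185],"rotation":[0,0,0]},{"grip":1,"delta_pos":[0,0,0.185],"rotation":[0,0,0]}]'  | grep -E "tool|force"
python3 -m creep '[{"grip":0,"delta_pos":[0,0,0],"rotation":[0,0,0]},{"grip":0,"delta_pos":[0,0,0],"rotation":[0,0,0]},{"grip":0,"delta_pos":[0,0,0],"rotation":[0,0,0]},{"grip":0,"delta_pos":[0,0,0],"rotation":[0,0,0]},{"grip":0,"delta_pos":[0,0,0],"rotation":[0,0,0]}]'
for i in 1 2; do python3 -m creep '[{"grip":0,"delta_pos":[0,0,-0.2],"rotation":[0,0,0]},{"grip":0,"delta_pos":[0,0,-0.5],"rotation":[0,0,0]},{"grip":0,"delta_pos":[0,0,-0.8],"rotation":[0,0,0]},{"grip":0,"delta_pos":[0,0,-1.0],"rotation":[0,0,0]},{"grip":0,"delta_pos":[0,0,-1.0],"rotation":[0,0,0]}]' | grep -E "tool|force"; done
for i in 1 2; do python3 -m creep '[{"grip":0,"delta_pos":[-0.4,0.15,0],"rotation":[0,0,0]},{"grip":0,"delta_pos":[-0.8,0.3,0],"rotation":[0,0,0]},{"grip":0,"delta_pos":[-1,0.3,0],"rotation":[0,0,0]},{"grip":0,"delta_pos":[-1,0.3,0],"rotation":[0,0,0]}]' | grep -E "tool|force"; done
python3 - <<'E'
from h import *
from plant import ctrl
w=ctrl.snapshot("wrist"); pickle.dump(w,open("w4.pkl","wb"));t=ctrl.snapshot("top"); pickle.dump(t,open("t4.pkl","wb"))
cv2.imwrite("pics/w4.png",np.vstack([w["color"][:250,:,::-1],t["color"][110:310,:,::-1]]))
E
```

```text
tool_pos: [0.4973, 0.0669, 0.0655]
force: [0.1, -0.3, -2.6]
gripper_force: 30.0
tool_pos: [0.4987, 0.0674, 0.0492]
force: [0.3, 0.8, -2.1]
gripper_force: 30.0
clock: 31.3
tool_pos: [0.4987, 0.0674, 0.0492]
orientation: [180.0, -0.0, 89.2]
force: [-0.7, 0.7, -0.2]
opening: 0.0864
gripper_force: 0.0
tool_pos: [0.5002, 0.068, 0.1522]
force: [0.2, 1.0, -0.9]
gripper_force: 0.0
tool_pos: [0.4998, 0.0678, 0.2516]
force: [0.1, -0.3, -0.1]
gripper_force: 0.0
tool_pos: [0.5265, -0.0352, 0.2474]
force: [0.3, 0.7, 0.1]
gripper_force: 0.0
tool_pos: [0.5552, -0.1351, 0.2475]
force: [0.0, 0.7, -0.3]
gripper_force: 0.0
```

View pics/w4.png

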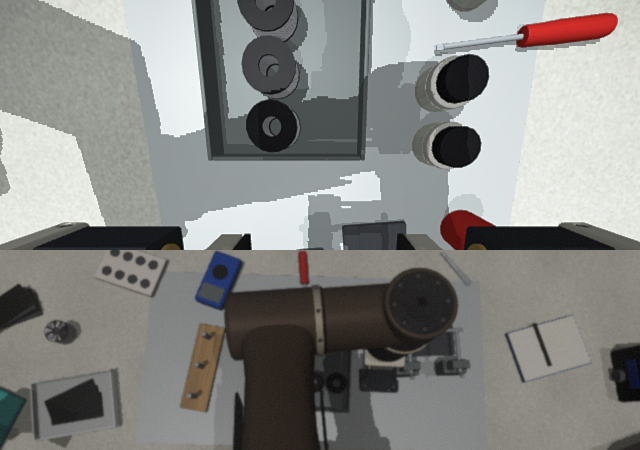

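```bash
python3 - <<'E'
from h import *
w=pickle.load(open("w4.pkl","rb"))
for n,u,v,z in [("jar2",464,79,.084),("jar3",457,147,.084),("jar1body",472,3,.03),("R-",272.5,125.5,.055),("R0",271.5,65,.055),("corner",366,159,.05),("corner",210,160,.05)]: print(n,ray(w,u,v,z).round(4))
E
```

```text
jar2 [ 0.6949 -0.0185  0.084 ]
jar3 [ 0.6949 -0.0839  0.084 ]
jar1body [0.72   0.0666 0.03  ]
R- [ 0.4988 -0.0585  0.055 ]
R0 [0.5017 0.0035 0.055 ]
corner [ 0.6054 -0.0981  0.05  ]
corner [ 0.4218 -0.0962  0.05  ]
```

```bash
for i in 1 2; do python3 -m creep '[{"grip":0,"delta_pos":[0.13,0.35,0.15],"rotation":[0,0,0]},{"grip":0,"delta_pos":[0.26,0.7,0.3],"rotation":[0,0,0]},{"grip":0,"delta_pos":[0.26,0.7,0.3],"rotation":[0,0,0]}]' | grep -E "tool|force"; done
python3 -m creep '[{"grip":0,"delta_pos":[0,0,0.2],"rotation":[0,0,0]},{"grip":0,"delta_pos":[0,0,0.5],"rotation":[0,0,0]},{"grip":0,"delta_pos":[0,0,0.8],"rotation":[0,0,0]},{"grip":0,"delta_pos":[0,0,1.0],"rotation":[0,0,0]},{"grip":0,"delta_pos":[0,0,1.0],"rotation":[0,0,0]}]'
python3 -m creep '[{"grip":0.1,"delta_pos":[0,0,0.03],"rotation":[0,0,0]},{"grip":1,"delta_pos":[0,0,0.03],"rotation":[0,0,0]},{"grip":1,"delta_pos":[0,0,0.03],"rotation":[0,0,0]},{"grip":1,"delta_pos":[0,0,0.03],"rotation":[0,0,0]},{"grip":1,"delta_pos":[0,0,0.03],"rotation":[0,0,0]}]'
python3 -m creep '[{"grip":1,"delta_pos":[0,0,0],"rotation":[0,0,0]},{"grip":1,"delta_pos":[0,0,0],"rotation":[0,0,0]}]'
```

```text
tool_pos: [0.6278, -0.1057, 0.2154]
force: [-0.5, 0.3, -0.7]
gripper_force: 0.0
tool_pos: [0.6978, -0.0806, 0.1848]
force: [-0.5, -0.5, -0.9]
gripper_force: 0.0
clock: 34.3
tool_pos: [0.6937, -0.0825, 0.0858]
orientation: [-179.7, 0.0, 89.2]
force: [0.0, 0.4, -0.0]
opening: 0.0877
gripper_force: 0.0
clock: 34.8
tool_pos: [0.6966, -0.0836, 0.0869]
orientation: [179.9, -0.0, 89.2]
force: [1.0, 0.2, 0.8]
opening: 0.0534
gripper_force: 0.0
clock: 35.0
tool_pos: [0.6971, -0.0837, 0.0867]
orientation: [179.9, 0.0, 89.2]
force: [1.1, -0.2, 2.4]
opening: 0.0433
gripper_force: 29.9
```

```bash
python3 -m creep '[{"grip":1,"delta_pos":[0,0,-0.2],"rotation":[0,0,0]},{"grip":1,"delta_pos":[0,0,-0.5],"rotation":[0,0,0]},{"grip":1,"delta_pos":[0,0,-0.8],"rotation":[0,0,0]},{"grip":1,"delta_pos":[0,0,-0.9],"rotation":[0,0,0]},{"grip":1,"delta_pos":[0,0,-0.9],"rotation":[0,0,0]}]'
for i in 1 2; do python3 -m creep '[{"grip":1,"delta_pos":[0.04,-0.22,0],"rotation":[0,0,0]},{"grip":1,"delta_pos":[0.08,-0.44,0],"rotation":[0,0,0]},{"grip":1,"delta_pos":[0.12,-0.66,0],"rotation":[0,0,0]},{"grip":1,"delta_pos":[0.12,-0.66,0],"rotation":[0,0,0]}]' | grep -E "tool|force"; done
python3 -m creep '[{"grip":1,"delta_pos":[0,0,0],"rotation":[0,0,0]},{"grip":1,"delta_pos":[0,0,0],"rotation":[0,0,0]}]'
```

```text
clock: 35.5
tool_pos: [0.6968, -0.0835, 0.1773]
orientation: [179.9, -0.0, 89.1]
force: [-0.3, -0.2, -3.1]
opening: 0.0435
gripper_force: 29.9
tool_pos: [0.6269, -0.0703, 0.174]
force: [-0.5, -0.3, -2.3]
gripper_force: 29.9
tool_pos: [0.5617, -0.0575, 0.1746]
force: [0.4, 0.4, -2.0]
gripper_force: 29.9
clock: 36.5
tool_pos: [0.5652, -0.0577, 0.1754]
orientation: [-180.0, 0.0, 89.2]
force: [0.1, -0.5, -2.6]
opening: 0.0432
gripper_force: 29.9
```

```bash
python3 -m creep '[{"grip":1,"delta_pos":[0,0,0.2],"rotation":[0,0,0]},{"grip":1,"delta_pos":[0,0,0.4],"rotation":[0,0,0]},{"grip":1,"delta_pos":[0,0,0.6],"rotation":[0,0,0]},{"grip":1,"delta_pos":[0,0,0.75],"rotation":[0,0,0]},{"grip":1,"delta_pos":[0,0,0.8],"rotation":[0,0,0]}]' | grep -E "tool|force"
python3 -m creep '[{"grip":1,"delta_pos":[0,0,0.03],"rotation":[0,0,0]},{"grip":1,"delta_pos":[0,0,0.04],"rotation":[0,0,0]},{"grip":1,"delta_pos":[0,0,0.04],"rotation":[0,0,0]}]'  | grep -E "tool|force"
python3 -m creep '[{"grip":0,"delta_pos":[0,0,0],"rotation":[0,0,0]},{"grip":0,"delta_pos":[0,0,0],"rotation":[0,0,0]},{"grip":0,"delta_pos":[0,0,0],"rotation":[0,0,0]},{"grip":0,"delta_pos":[0,0,0],"rotation":[0,0,0]},{"grip":0,"delta_pos":[0,0,0],"rotation":[0,0,0]}]'
python3 -m creep '[{"grip":0,"delta_pos":[0,0,-0.2],"rotation":[0,0,0]},{"grip":0,"delta_pos":[0,0,-0.5],"rotation":[0,0,0]},{"grip":0,"delta_pos":[0,0,-0.8],"rotation":[0,0,0]},{"grip":0,"delta_pos":[0,0,-1.0],"rotation":[0,0,0]},{"grip":0,"delta_pos":[0,0,-1.0],"rotation":[0,0,0]}]' | grep -E "tool|force"
```

```text
tool_pos: [0.5642, -0.058, 0.0937]
force: [0.8, 0.6, -1.2]
gripper_force: 29.9
tool_pos: [0.5653, -0.0576, 0.0926]
force: [0.4, -0.2, -2.7]
gripper_force: 29.9
clock: 37.8
tool_pos: [0.5648, -0.0576, 0.0923]
orientation: [180.0, -0.0, 89.2]
force: [-0.5, 0.0, -0.7]
opening: 0.0777
gripper_force: 0.0
tool_pos: [0.5665, -0.0575, 0.1955]
force: [-0.1, -0.9, 0.6]
gripper_force: 0.0
```

```bash
for i in 1 2; do python3 -m creep '[{"grip":0,"delta_pos":[-0.07,0.32,-0.1],"rotation":[0,0,0]},{"grip":0,"delta_pos":[-0.14,0.63,-0.2],"rotation":[0,0,0]},{"grip":0,"delta_pos":[-0.14,0.63,-0.2],"rotation":[0,0,0]}]' | grep -E "tool|force"; done
python3 - <<'E'
from h import *
from plant import ctrl
w=ctrl.snapshot("wrist"); pickle.dump(w,open("w5.pkl","wb"))
cv2.imwrite("pics/w5.png",w["color"][:260,:,::-1]); print(ctrl.get_obs()["tool_pos"])
E
```

```text
tool_pos: [0.6307, -0.0733, 0.2122]
force: [-0.4, 0.3, 0.5]
gripper_force: 0.0
tool_pos: [0.6929, -0.0883, 0.2314]
force: [-0.3, -0.1, -0.8]
gripper_force: 0.0
[ 0.69102496 -0.08781061  0.2306539 ]
```

View pics/w5.png

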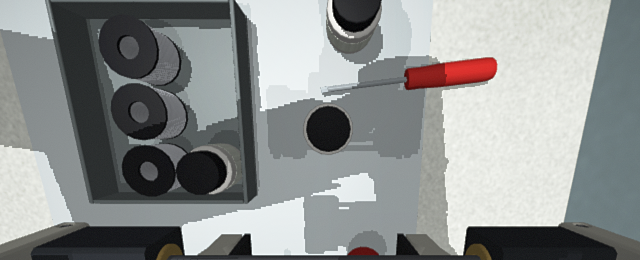

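```bash
python3 - <<'E'
from h import *
w=pickle.load(open("w5.pkl","rb"))
for n,u,v,z in [("jar2",328,129,.084),("jar1",354,9,.084),("jar1bodyfront",350,48,.03),("J-",205,171.5,.089),("R+",130,46,.055),("R-",149,170,.055)]: print(n,ray(w,u,v,z).round(4))
E
```

```text
jar2 [ 0.6985 -0.0169  0.084 ]
jar1 [0.7224 0.0844 0.084 ]
jar1bodyfront [0.724  0.0675 0.03  ]
J- [ 0.576  -0.0557  0.089 ]
R+ [0.5022 0.0662 0.055 ]
R- [ 0.4994 -0.0577  0.055 ]
```

```bash
python3 -m creep '[{"grip":0,"delta_pos":[0.35,0.02,0.2],"rotation":[0,0,0]},{"grip":0,"delta_pos":[0.7,0.04,0.5],"rotation":[0,0,0]},{"grip":0,"delta_pos":[0.7,0.04,0.5],"rotation":[0,0,0]},{"grip":0,"delta_pos":[0.7,0.04,0.5],"rotation":[0,0,0]}]' | grep -E "tool|force"
python3 -m creep '[{"grip":0,"delta_pos":[0,0,0.3],"rotation":[0,0,0]},{"grip":0,"delta_pos":[0,0,0.6],"rotation":[0,0,0]},{"grip":0,"delta_pos":[0,0,0.8],"rotation":[0,0,0]},{"grip":0,"delta_pos":[0,0,0.95],"rotation":[0,0,0]},{"grip":0,"delta_pos":[0,0,0.95],"rotation":[0,0,0]}]'
python3 -m creep '[{"grip":1,"delta_pos":[0,0,0],"rotation":[0,0,0]},{"grip":1,"delta_pos":[0,0,0],"rotation":[0,0,0]},{"grip":1,"delta_pos":[0,0,0],"rotation":[0,0,0]},{"grip":1,"delta_pos":[0,0,0],"rotation":[0,0,0]},{"grip":1,"delta_pos":[0,0,0],"rotation":[0,0,0]}]'
python3 -m creep '[{"grip":1,"delta_pos":[0,0,0],"rotation":[0,0,0]},{"grip":1,"delta_pos":[0,0,0],"rotation":[0,0,0]}]'
```

```text
tool_pos: [0.6939, -0.0167, 0.1805]
force: [1.0, -0.3, 0.9]
gripper_force: 0.0
clock: 39.85
tool_pos: [0.6941, -0.0183, 0.0854]
orientation: [-179.8, 0.0, 89.1]
force: [-1.9, 0.0, -0.6]
opening: 0.0873
gripper_force: 0.0
clock: 40.35
tool_pos: [0.6956, -0.0175, 0.0877]
orientation: [180.0, -0.0, 89.2]
force: [-0.8, 0.1, -0.3]
opening: 0.0533
gripper_force: 0.0
clock: 40.55
tool_pos: [0.696, -0.0175, 0.0876]
orientation: [179.9, -0.0, 89.2]
force: [1.3, -0.4, 1.2]
opening: 0.0436
gripper_force: 29.9
```

```bash
python3 -m creep '[{"grip":1,"delta_pos":[0,0,-0.2],"rotation":[0,0,0]},{"grip":1,"delta_pos":[0,0,-0.5],"rotation":[0,0,0]},{"grip":1,"delta_pos":[0,0,-0.8],"rotation":[0,0,0]},{"grip":1,"delta_pos":[0,0,-0.9],"rotation":[0,0,0]},{"grip":1,"delta_pos":[0,0,-0.9],"rotation":[0,0,0]}]' | grep -E "tool|force"
for i in 1 2; do python3 -m creep '[{"grip":1,"delta_pos":[0.03,-0.22,0],"rotation":[0,0,0]},{"grip":1,"delta_pos":[0.06,-0.44,0],"rotation":[0,0,0]},{"grip":1,"delta_pos":[0.1,-0.65,0],"rotation":[0,0,0]},{"grip":1,"delta_pos":[0.1,-0.65,0],"rotation":[0,0,0]}]' | grep -E "tool|force"; done
python3 -m creep '[{"grip":1,"delta_pos":[0,0,0],"rotation":[0,0,0]},{"grip":1,"delta_pos":[0,0,0],"rotation":[0,0,0]}]'
```

```text
tool_pos: [0.6957, -0.0174, 0.1783]
force: [0.1, -0.5, -2.1]
gripper_force: 29.9
tool_pos: [0.6269, -0.0065, 0.175]
force: [1.1, 0.6, -2.9]
gripper_force: 29.9
tool_pos: [0.5628, 0.0043, 0.1756]
force: [1.2, -0.7, -3.3]
gripper_force: 29.9
clock: 42.05
tool_pos: [0.5661, 0.0043, 0.1764]
orientation: [-180.0, 0.0, 89.2]
force: [0.3, 0.3, -2.1]
opening: 0.0432
gripper_force: 29.9
```

Descend 83 mm, release, lift, and go to a view short of jar1 (about (0.715, 0.0, 0.23)).

```bash
python3 -m creep '[{"grip":1,"delta_pos":[0,0,0.2],"rotation":[0,0,0]},{"grip":1,"delta_pos":[0,0,0.4],"rotation":[0,0,0]},{"grip":1,"delta_pos":[0,0,0.6],"rotation":[0,0,0]},{"grip":1,"delta_pos":[0,0,0.75],"rotation":[0,0,0]},{"grip":1,"delta_pos":[0,0,0.8],"rotation":[0,0,0]}]' | grep -E "tool|force"
python3 -m creep '[{"grip":1,"delta_pos":[0,0,0.03],"rotation":[0,0,0]},{"grip":1,"delta_pos":[0,0,0.04],"rotation":[0,0,0]},{"grip":1,"delta_pos":[0,0,0.04],"rotation":[0,0,0]}]'  | grep -E "tool|force"
python3 -m creep '[{"grip":0,"delta_pos":[0,0,0],"rotation":[0,0,0]},{"grip":0,"delta_pos":[0,0,0],"rotation":[0,0,0]},{"grip":0,"delta_pos":[0,0,0],"rotation":[0,0,0]},{"grip":0,"delta_pos":[0,0,0],"rotation":[0,0,0]},{"grip":0,"delta_pos":[0,0,0],"rotation":[0,0,0]}]'| grep -E "tool|force|open"
python3 -m creep '[{"grip":0,"delta_pos":[0,0,-0.2],"rotation":[0,0,0]},{"grip":0,"delta_pos":[0,0,-0.5],"rotation":[0,0,0]},{"grip":0,"delta_pos":[0,0,-0.8],"rotation":[0,0,0]},{"grip":0,"delta_pos":[0,0,-1.0],"rotation":[0,0,0]},{"grip":0,"delta_pos":[0,0,-1.0],"rotation":[0,0,0]}]' | grep -E "tool|force"
for i in 1 2; do python3 -m creep '[{"grip":0,"delta_pos":[0,0.37,-0.1],"rotation":[0,0,0]},{"grip":0,"delta_pos":[0,0.75,-0.2],"rotation":[0,0,0]},{"grip":0,"delta_pos":[0,0.75,-0.2],"rotation":[0,0,0]}]' | grep -E "tool|force"; done
python3 - <<'E'
from h import *
from plant import ctrl
w=ctrl.snapshot("wrist"); pickle.dump(w,open("w6.pkl","wb"))
cv2.imwrite("pics/w6.png",w["color"][:260,:,::-1]); print(ctrl.get_obs()["tool_pos"])
E
```

```text
tool_pos: [0.5651, 0.0039, 0.0948]
force: [-0.6, 0.1, -2.6]
gripper_force: 29.9
tool_pos: [0.5661, 0.0044, 0.0936]
force: [1.0, 0.7, -2.3]
gripper_force: 29.9
tool_pos: [0.5657, 0.0044, 0.0933]
force: [-0.7, -0.4, 0.7]
opening: 0.0778
gripper_force: 0.0
tool_pos: [0.5674, 0.0047, 0.1965]
force: [-0.4, 0.5, 0.9]
gripper_force: 0.0
tool_pos: [0.6444, 0.0032, 0.2129]
force: [-0.3, -0.2, -0.7]
gripper_force: 0.0
tool_pos: [0.7188, 0.0019, 0.2319]
force: [1.1, -0.4, -0.5]
gripper_force: 0.0
[0.71675055 0.00205687 0.23126658]
```

View pics/w6.png

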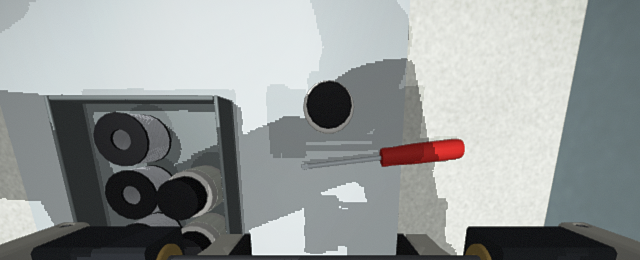

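```bash
python3 - <<'E'
from h import *
w=pickle.load(open("w6.pkl","rb"))
for n,u,v,z in [("jar1",328.5,104,.084),("J0",183,197,.089)]: print(n,ray(w,u,v,z).round(4))
E
```

```text
jar1 [0.7251 0.0962 0.084 ]
J0 [0.5761 0.0087 0.089 ]
```

```bash
python3 -m creep '[{"grip":0,"delta_pos":[0.47,0.02,0.2],"rotation":[0,0,0]},{"grip":0,"delta_pos":[0.94,0.05,0.5],"rotation":[0,0,0]},{"grip":0,"delta_pos":[0.94,0.05,0.5],"rotation":[0,0,0]},{"grip":0,"delta_pos":[0.94,0.05,0.5],"rotation":[0,0,0]}]' | grep -E "tool|force"
python3 -m creep '[{"grip":0,"delta_pos":[0,0,0.3],"rotation":[0,0,0]},{"grip":0,"delta_pos":[0,0,0.6],"rotation":[0,0,0]},{"grip":0,"delta_pos":[0,0,0.8],"rotation":[0,0,0]},{"grip":0,"delta_pos":[0,0,0.95],"rotation":[0,0,0]},{"grip":0,"delta_pos":[0,0,0.95],"rotation":[0,0,0]}]'
python3 -m creep '[{"grip":1,"delta_pos":[0,0,0],"rotation":[0,0,0]},{"grip":1,"delta_pos":[0,0,0],"rotation":[0,0,0]},{"grip":1,"delta_pos":[0,0,0],"rotation":[0,0,0]},{"grip":1,"delta_pos":[0,0,0],"rotation":[0,0,0]},{"grip":1,"delta_pos":[0,0,0],"rotation":[0,0,0]}]'
python3 -m creep '[{"grip":1,"delta_pos":[0,0,0],"rotation":[0,0,0]},{"grip":1,"delta_pos":[0,0,0],"rotation":[0,0,0]}]'
```

```text
tool_pos: [0.7203, 0.0974, 0.1809]
force: [0.5, 0.0, 2.0]
gripper_force: 0.0
clock: 45.4
tool_pos: [0.7208, 0.0948, 0.0864]
orientation: [-179.8, 0.1, 89.1]
force: [0.2, -0.4, 0.8]
opening: 0.0879
gripper_force: 0.0
clock: 45.9
tool_pos: [0.7222, 0.0962, 0.0886]
orientation: [180.0, -0.0, 89.2]
force: [0.1, 0.0, -0.7]
opening: 0.0529
gripper_force: 0.0
clock: 46.1
tool_pos: [0.7227, 0.0962, 0.0886]
orientation: [179.9, -0.0, 89.2]
force: [1.4, 0.5, 2.0]
opening: 0.0436
gripper_force: 29.9
```

```bash
python3 -m creep '[{"grip":1,"delta_pos":[0,0,-0.2],"rotation":[0,0,0]},{"grip":1,"delta_pos":[0,0,-0.5],"rotation":[0,0,0]},{"grip":1,"delta_pos":[0,0,-0.8],"rotation":[0,0,0]},{"grip":1,"delta_pos":[0,0,-0.9],"rotation":[0,0,0]},{"grip":1,"delta_pos":[0,0,-0.9],"rotation":[0,0,0]}]' | grep -E "tool|force"
for i in 1 2; do python3 -m creep '[{"grip":1,"delta_pos":[-0.05,-0.26,0],"rotation":[0,0,0]},{"grip":1,"delta_pos":[-0.11,-0.52,0],"rotation":[0,0,0]},{"grip":1,"delta_pos":[-0.16,-0.775,0],"rotation":[0,0,0]},{"grip":1,"delta_pos":[-0.16,-0.775,0],"rotation":[0,0,0]}]' | grep -E "tool|force"; done
python3 -m creep '[{"grip":1,"delta_pos":[0,0,0],"rotation":[0,0,0]},{"grip":1,"delta_pos":[0,0,0],"rotation":[0,0,0]}]'
```

```text
tool_pos: [0.7224, 0.0963, 0.1793]
force: [0.6, 0.6, -3.7]
gripper_force: 29.9
tool_pos: [0.6402, 0.0803, 0.176]
force: [0.5, 0.2, -1.6]
gripper_force: 29.9
tool_pos: [0.563, 0.0655, 0.1765]
force: [1.2, 1.2, -2.6]
gripper_force: 29.9
clock: 47.6
tool_pos: [0.567, 0.0665, 0.1773]
orientation: [-180.0, 0.0, 89.2]
force: [0.5, -0.4, -2.5]
opening: 0.0432
gripper_force: 29.9
```

```bash
python3 -m creep '[{"grip":1,"delta_pos":[0,0,0.2],"rotation":[0,0,0]},{"grip":1,"delta_pos":[0,0,0.4],"rotation":[0,0,0]},{"grip":1,"delta_pos":[0,0,0.6],"rotation":[0,0,0]},{"grip":1,"delta_pos":[0,0,0.75],"rotation":[0,0,0]},{"grip":1,"delta_pos":[0,0,0.8],"rotation":[0,0,0]}]' | grep -E "tool|force"
python3 -m creep '[{"grip":1,"delta_pos":[0,0,0.03],"rotation":[0,0,0]},{"grip":1,"delta_pos":[0,0,0.04],"rotation":[0,0,0]},{"grip":1,"delta_pos":[0,0,0.04],"rotation":[0,0,0]}]'  | grep -E "tool|force"
python3 -m creep '[{"grip":0,"delta_pos":[0,0,0],"rotation":[0,0,0]},{"grip":0,"delta_pos":[0,0,0],"rotation":[0,0,0]},{"grip":0,"delta_pos":[0,0,0],"rotation":[0,0,0]},{"grip":0,"delta_pos":[0,0,0],"rotation":[0,0,0]},{"grip":0,"delta_pos":[0,0,0],"rotation":[0,0,0]}]'| grep -E "tool|force|open"
for i in 1 2; do python3 -m creep '[{"grip":0,"delta_pos":[0,0,-0.2],"rotation":[0,0,0]},{"grip":0,"delta_pos":[0,0,-0.5],"rotation":[0,0,0]},{"grip":0,"delta_pos":[0,0,-0.8],"rotation":[0,0,0]},{"grip":0,"delta_pos":[0,0,-1.0],"rotation":[0,0,0]},{"grip":0,"delta_pos":[0,0,-1.0],"rotation":[0,0,0]}]' | grep -E "tool|force"; done
for i in 1 2; do python3 -m creep '[{"grip":0,"delta_pos":[0,0,0],"rotation":[0,0,0.09]},{"grip":0,"delta_pos":[0,0,0],"rotation":[0,0,0.18]},{"grip":0,"delta_pos":[0,0,0],"rotation":[0,0,0.27]},{"grip":0,"delta_pos":[0,0,0],"rotation":[0,0,0.36]},{"grip":0,"delta_pos":[0,0,0],"rotation":[0,0,0.4]}]' | grep -E "tool|ori"; done
python3 -m creep '[{"grip":0,"delta_pos":[0,0,0],"rotation":[0,0,0.09]},{"grip":0,"delta_pos":[0,0,0],"rotation":[0,0,0.15]},{"grip":0,"delta_pos":[0,0,0],"rotation":[0,0,0.15]},{"grip":0,"delta_pos":[0,0,0],"rotation":[0,0,0.15]}]'
for i in 1 2 3 4; do python3 -m creep '[{"grip":0,"delta_pos":[-0.15,0.35,0],"rotation":[0,0,0]},{"grip":0,"delta_pos":[-0.35,0.7,0],"rotation":[0,0,0]},{"grip":0,"delta_pos":[-0.35,0.84,0],"rotation":[0,0,0]},{"grip":0,"delta_pos":[-0.35,0.84,0],"rotation":[0,0,0]}]' | grep -E "tool"; done
python3 - <<'E'
from h import *
from plant import ctrl
w=ctrl.snapshot("wrist"); pickle.dump(w,open("w7.pkl","wb"))
cv2.imwrite("pics/w7.png",w["color"][:260,:,::-1]); o=ctrl.get_obs();print(o["tool_pos"],o["orientation"],o["joint_pos"])
E
```

```text
tool_pos: [0.5661, 0.066, 0.0956]
force: [0.2, -0.5, -3.5]
gripper_force: 29.9
tool_pos: [0.5671, 0.0665, 0.0946]
force: [0.6, -0.3, -2.4]
gripper_force: 29.9
tool_pos: [0.5667, 0.0664, 0.0943]
force: [-0.4, -0.3, -0.2]
opening: 0.0773
gripper_force: 0.0
tool_pos: [0.5682, 0.0668, 0.1975]
force: [-0.2, -0.4, -0.1]
gripper_force: 0.0
tool_pos: [0.5677, 0.0666, 0.2968]
force: [0.1, -0.3, 0.4]
gripper_force: 0.0
tool_pos: [0.5661, 0.0663, 0.2926]
orientation: [-179.9, 0.1, 52.8]
tool_pos: [0.5661, 0.0663, 0.2926]
orientation: [-180.0, 0.1, 16.8]
clock: 51.3
tool_pos: [0.5663, 0.0663, 0.2932]
orientation: [180.0, 0.1, 3.8]
force: [0.1, 0.5, -0.8]
opening: 0.0875
gripper_force: 0.0
tool_pos: [0.5367, -0.0213, 0.2941]
tool_pos: [0.5076, -0.1067, 0.294]
tool_pos: [0.4785, -0.1925, 0.2939]
tool_pos: [0.4491, -0.2784, 0.2937]
[ 0.44912423 -0.27767323  0.29364269] [-1.79982130e+02  1.88310642e-02  3.61706987e+00] [-1.04367184e+01  5.04681997e+00 -1.36147116e+01 -1.34683803e-02
 -7.13610757e+01  1.04058092e+02]
```

View pics/w7.png

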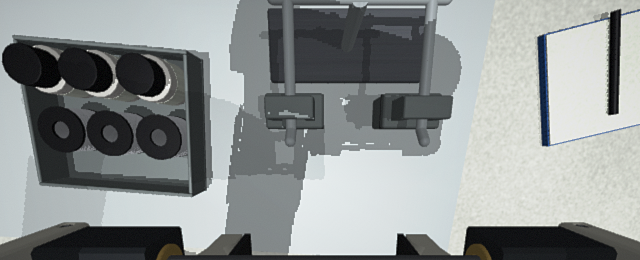

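```bash
python3 - <<'E'
from h import *
w=pickle.load(open("w7.pkl","rb"))
for n,u,v,z in [("c1",290,106,.165),("c2",422,107,.165),("tip1",290,141,.165),("tip2",422,140,.165),("arm1",289.5,30,.155),("arm2",430,30,.155),("c1L",265,106,.165),("c1R",315,106,.165),("c2L",392,107,.165),("c2R",453,107,.165)]: print(n,ray(w,u,v,z).round(4))
print(w["color"][80:140:2,275].sum(1)//3, w["color"][80:140:2,405].sum(1)//3)
E
```

```text
c1 [ 0.5376 -0.2424  0.165 ]
c2 [ 0.5441 -0.3597  0.165 ]
tip1 [ 0.5072 -0.2434  0.165 ]
tip2 [ 0.5157 -0.3641  0.165 ]
arm1 [ 0.6005 -0.2388  0.155 ]
arm2 [ 0.6082 -0.3602  0.155 ]
c1L [ 0.5362 -0.2202  0.165 ]
c1R [ 0.539  -0.2646  0.165 ]
c2L [ 0.5424 -0.333   0.165 ]
c2R [ 0.5459 -0.3872  0.165 ]
[ 44  32 114 113 113 115 115  71  73  87  87  85  85  86  86  85  85  86
  83  50  55  84  85  77  51 143 116 112 111 112] [ 54  38 139 138 138 138 142  62  66  73  73  75  77  79  81  82  85  86
  87  56  66  64  68  64  42 140 139 139 141 140]
```

```bash
python3 -m creep '[{"grip":0,"delta_pos":[0.45,-0.15,0],"rotation":[0,0,0]},{"grip":0,"delta_pos":[0.89,-0.31,0],"rotation":[0,0,0]},{"grip":0,"delta_pos":[0.89,-0.31,0],"rotation":[0,0,0]},{"grip":0,"delta_pos":[0.89,-0.31,0],"rotation":[0,0,0]}]'
python3 -m creep '[{"grip":0,"delta_pos":[0,0,0.3],"rotation":[0,0,0]},{"grip":0,"delta_pos":[0,0,0.6],"rotation":[0,0,0]},{"grip":0,"delta_pos":[0,0,0.8],"rotation":[0,0,0]},{"grip":0,"delta_pos":[0,0,0.8],"rotation":[0,0,0]},{"grip":0,"delta_pos":[0,0,0.8],"rotation":[0,0,0]}]'
```

```text
clock: 53.35
tool_pos: [0.5365, -0.2392, 0.293]
orientation: [-180.0, 0.1, 3.8]
force: [0.6, -0.3, -0.5]
opening: 0.0875
gripper_force: 0.0
clock: 53.85
tool_pos: [0.5352, -0.2412, 0.2149]
orientation: [180.0, -0.0, 3.7]
force: [0.6, -0.2, 0.9]
opening: 0.0875
gripper_force: 0.0
```

```bash
python3 -m creep '[{"grip":0,"delta_pos":[0,0,0.2],"rotation":[0,0,0]},{"grip":0,"delta_pos":[0,0,0.4],"rotation":[0,0,0]},{"grip":0,"delta_pos":[0,0,0.6],"rotation":[0,0,0]},{"grip":0,"delta_pos":[0,0,0.68],"rotation":[0,0,0]},{"grip":0,"delta_pos":[0,0,0.68],"rotation":[0,0,0]}]'
python3 -m creep '[{"grip":1,"delta_pos":[0,0,0],"rotation":[0,0,0]},{"grip":1,"delta_pos":[0,0,0],"rotation":[0,0,0]},{"grip":1,"delta_pos":[0,0,0],"rotation":[0,0,0]},{"grip":1,"delta_pos":[0,0,0],"rotation":[0,0,0]},{"grip":1,"delta_pos":[0,0,0],"rotation":[0,0,0]}]'
python3 -m creep '[{"grip":1,"delta_pos":[0,0,0],"rotation":[0,0,0]},{"grip":1,"delta_pos":[0,0,0],"rotation":[0,0,0]}]'
```

```text
clock: 54.35
tool_pos: [0.5352, -0.2413, 0.1464]
orientation: [180.0, 0.0, 3.7]
force: [0.3, 0.5, -0.2]
opening: 0.0875
gripper_force: 0.0
clock: 54.85
tool_pos: [0.5352, -0.2413, 0.1464]
orientation: [180.0, -0.0, 3.7]
force: [0.3, -0.3, -0.2]
opening: 0.0533
gripper_force: 0.0
clock: 55.05
tool_pos: [0.5351, -0.2413, 0.1462]
orientation: [180.0, -0.0, 3.7]
force: [-1.3, 0.2, 1.4]
opening: 0.0438
gripper_force: 30.0
```

```bash
python3 -m creep '[{"grip":1,"delta_pos":[0,0,-0.1],"rotation":[0,0,0]},{"grip":1,"delta_pos":[0,0,-0.2],"rotation":[0,0,0]},{"grip":1,"delta_pos":[0,0,-0.2],"rotation":[0,0,0]},{"grip":1,"delta_pos":[0,0,-0.2],"rotation":[0,0,0]}]'
python3 -m creep '[{"grip":1,"delta_pos":[-0.15,0,0],"rotation":[0,0,0]},{"grip":1,"delta_pos":[-0.3,0,0],"rotation":[0,0,0]},{"grip":1,"delta_pos":[-0.45,0,0],"rotation":[0,0,0]},{"grip":1,"delta_pos":[-0.6,0,0],"rotation":[0,0,0]},{"grip":1,"delta_pos":[-0.6,0,0],"rotation":[0,0,0]}]'
python3 -m creep '[{"grip":1,"delta_pos":[0,0,-0.2],"rotation":[0,0,0.02]},{"grip":1,"delta_pos":[0,0,-0.4],"rotation":[0,0,0.05]},{"grip":1,"delta_pos":[0,0,-0.6],"rotation":[0,0,0.05]},{"grip":1,"delta_pos":[0,0,-0.65],"rotation":[0,0,0.05]},{"grip":1,"delta_pos":[0,0,-0.65],"rotation":[0,0,0.05]}]'
```

```text
clock: 55.45
tool_pos: [0.5353, -0.2413, 0.1666]
orientation: [180.0, -0.1, 3.6]
force: [0.1, 0.7, -1.4]
opening: 0.0436
gripper_force: 30.0
clock: 55.95
tool_pos: [0.4726, -0.2452, 0.1663]
orientation: [-180.0, 0.0, 3.6]
force: [0.2, 0.8, -0.5]
opening: 0.0438
gripper_force: 30.0
clock: 56.45
tool_pos: [0.4755, -0.2452, 0.2316]
orientation: [180.0, -0.1, -0.8]
force: [-1.3, -0.5, -2.3]
opening: 0.0437
gripper_force: 30.0
```

```bash
for i in 1 2 3 4; do python3 -m creep '[{"grip":1,"delta_pos":[-0.03,-0.25,0],"rotation":[0,0,0]},{"grip":1,"delta_pos":[-0.06,-0.5,0],"rotation":[0,0,0]},{"grip":1,"delta_pos":[-0.08,-0.765,0],"rotation":[0,0,0]},{"grip":1,"delta_pos":[-0.08,-0.765,0],"rotation":[0,0,0]}]' | grep -E "tool|force"; done
python3 -m creep '[{"grip":1,"delta_pos":[0,0,0],"rotation":[0,0,0]},{"grip":1,"delta_pos":[0,0,0],"rotation":[0,0,0]}]'
python3 - <<'E'
from h import *
from plant import ctrl
w=ctrl.snapshot("scene"); pickle.dump(w,open("s8.pkl","wb"))
u=slice(220,350);v=slice(120,250)
cv2.imwrite("pics/s8.png",cv2.resize(w["color"][v,u,::-1],None,fx=4.5,fy=4.5,interpolation=cv2.INTER_CUBIC))
E
```

```text
tool_pos: [0.4674, -0.1665, 0.2298]
force: [-0.3, -0.2, -2.0]
gripper_force: 30.0
tool_pos: [0.4609, -0.0903, 0.2301]
force: [-0.0, -1.0, -1.2]
gripper_force: 30.0
tool_pos: [0.4544, -0.0139, 0.2303]
force: [0.1, -0.4, -2.5]
gripper_force: 30.0
tool_pos: [0.4478, 0.0625, 0.2304]
force: [-0.2, -0.3, -1.2]
gripper_force: 30.0
clock: 58.25
tool_pos: [0.4476, 0.0605, 0.2306]
orientation: [180.0, 0.0, -0.9]
force: [0.8, -0.4, -1.8]
opening: 0.0439
gripper_force: 30.0
```

View pics/s8.png

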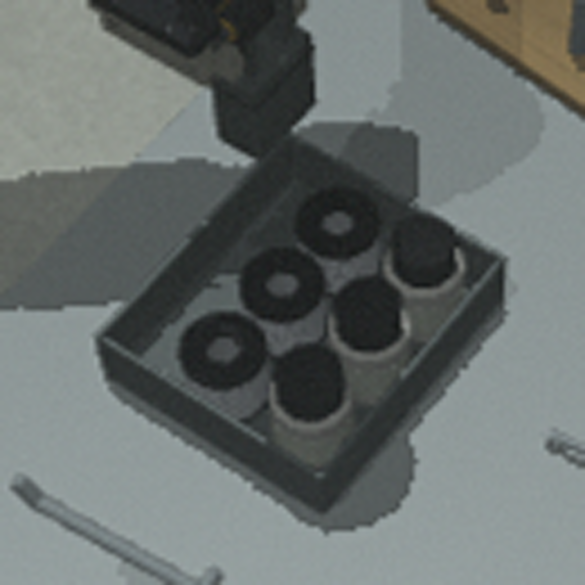

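```bash
python3 -m creep '[{"grip":1,"delta_pos":[-0.01,0,0.2],"rotation":[0,0,0]},{"grip":1,"delta_pos":[-0.01,0,0.4],"rotation":[0,0,0]},{"grip":1,"delta_pos":[-0.01,0,0.6],"rotation":[0,0,0]},{"grip":1,"delta_pos":[-0.01,0,0.7],"rotation":[0,0,0]},{"grip":1,"delta_pos":[-0.01,0,0.7],"rotation":[0,0,0]}]'
python3 -m creep '[{"grip":1,"delta_pos":[0,0,0.1],"rotation":[0,0,0]},{"grip":1,"delta_pos":[0,0,0.2],"rotation":[0,0,0]},{"grip":1,"delta_pos":[0,0,0.3],"rotation":[0,0,0]},{"grip":1,"delta_pos":[0,0,0.3],"rotation":[0,0,0]}]'
python3 -m creep '[{"grip":1,"delta_pos":[0,0,0.06],"rotation":[0,0,0]},{"grip":1,"delta_pos":[0,0,0.12],"rotation":[0,0,0]},{"grip":1,"delta_pos":[0,0,0.18],"rotation":[0,0,0]},{"grip":1,"delta_pos":[0,0,0.24],"rotation":[0,0,0]},{"grip":1,"delta_pos":[0,0,0.24],"rotation":[0,0,0]}]'
```

```text
clock: 58.8
tool_pos: [0.446, 0.0604, 0.1599]
orientation: [179.9, 0.1, -0.9]
force: [-0.7, 0.5, -1.3]
opening: 0.0439
gripper_force: 30.0
clock: 59.2
tool_pos: [0.4459, 0.0609, 0.1297]
orientation: [179.9, 0.1, -0.9]
force: [-0.1, 0.1, -1.9]
opening: 0.0442
gripper_force: 30.0
clock: 59.7
tool_pos: [0.4462, 0.0611, 0.1062]
orientation: [180.0, 0.1, -0.9]
force: [-0.2, -0.7, -1.5]
opening: 0.0435
gripper_force: 30.0
```

```bash
python3 -m creep '[{"grip":1,"delta_pos":[0,0,0.01],"rotation":[0,0,0]},{"grip":1,"delta_pos":[0,0,0.015],"rotation":[0,0,0]},{"grip":1,"delta_pos":[0,0,0.015],"rotation":[0,0,0]}]' | grep -E "tool|force"
python3 -m creep '[{"grip":0,"delta_pos":[0,0,0],"rotation":[0,0,0]},{"grip":0,"delta_pos":[0,0,0],"rotation":[0,0,0]},{"grip":0,"delta_pos":[0,0,0],"rotation":[0,0,0]},{"grip":0,"delta_pos":[0,0,0],"rotation":[0,0,0]},{"grip":0,"delta_pos":[0,0,0],"rotation":[0,0,0]}]'| grep -E "tool|force|open"
python3 -m creep '[{"grip":0,"delta_pos":[0,0,-0.1],"rotation":[0,0,0]},{"grip":0,"delta_pos":[0,0,-0.3],"rotation":[0,0,0]},{"grip":0,"delta_pos":[0,0,-0.6],"rotation":[0,0,0]},{"grip":0,"delta_pos":[0,0,-0.9],"rotation":[0,0,0]},{"grip":0,"delta_pos":[0,0,-0.9],"rotation":[0,0,0]}]'| grep -E "tool|force|open"
python3 -m creep '[{"grip":0,"delta_pos":[0,0,-0.3],"rotation":[0,0,-0.02]},{"grip":0,"delta_pos":[0,0,-0.5],"rotation":[0,0,-0.05]},{"grip":0,"delta_pos":[0,0,-0.5],"rotation":[0,0,-0.05]},{"grip":0,"delta_pos":[0,0,-0.5],"rotation":[0,0,-0.05]}]'
```

```text
tool_pos: [0.4468, 0.0614, 0.1057]
force: [0.2, 0.2, -1.1]
gripper_force: 30.0
tool_pos: [0.4468, 0.0613, 0.1056]
force: [0.1, 0.0, -0.1]
opening: 0.0782
gripper_force: 0.0
tool_pos: [0.449, 0.0622, 0.2003]
force: [0.9, 0.6, -0.4]
opening: 0.0874
gripper_force: 0.0
clock: 61.4
tool_pos: [0.4466, 0.0614, 0.2459]
orientation: [-180.0, -0.0, 3.6]
force: [-0.6, -0.5, -0.5]
opening: 0.0878
gripper_force: 0.0
```

```bash
for i in 1 2 3 4 5; do python3 -m creep '[{"grip":0,"delta_pos":[0.05,0.29,0],"rotation":[0,0,0]},{"grip":0,"delta_pos":[0.1,0.58,0],"rotation":[0,0,0]},{"grip":0,"delta_pos":[0.14,0.865,0],"rotation":[0,0,0]},{"grip":0,"delta_pos":[0.14,0.865,0],"rotation":[0,0,0]}]' | grep -E "tool"; done
python3 -m creep '[{"grip":0,"delta_pos":[0,0,0],"rotation":[0,0,0]},{"grip":0,"delta_pos":[0,0,0],"rotation":[0,0,0]}]'
python3 - <<'E'
from h import *
from plant import ctrl
w=ctrl.snapshot("wrist"); pickle.dump(w,open("w9.pkl","wb"))
cv2.imwrite("pics/w9.png",w["color"][:,:,::-1])
E
```

```text
tool_pos: [0.4657, -0.0264, 0.2443]
tool_pos: [0.4855, -0.1114, 0.2443]
tool_pos: [0.5052, -0.1965, 0.2443]
tool_pos: [0.5248, -0.2817, 0.2442]
tool_pos: [0.5443, -0.3668, 0.2441]
clock: 63.6
tool_pos: [0.5441, -0.3644, 0.2453]
orientation: [-180.0, 0.0, 3.7]
force: [0.8, 0.1, 0.3]
opening: 0.0875
gripper_force: 0.0
```

View pics/w9.png

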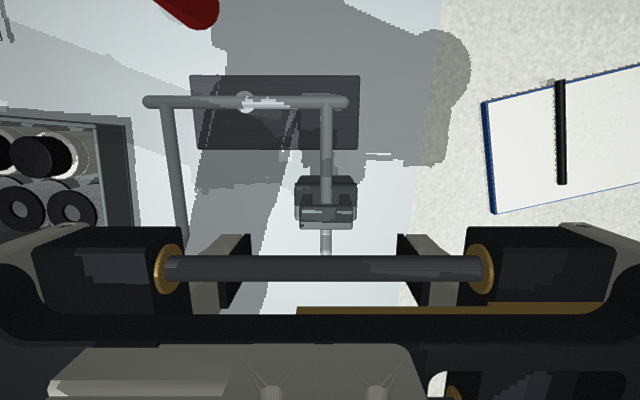

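```bash
python3 -m creep '[{"grip":0,"delta_pos":[0,0.01,0.25],"rotation":[0,0,0]},{"grip":0,"delta_pos":[0,0.01,0.5],"rotation":[0,0,0]},{"grip":0,"delta_pos":[0,0.01,0.75],"rotation":[0,0,0]},{"grip":0,"delta_pos":[0,0.01,0.98],"rotation":[0,0,0]},{"grip":0,"delta_pos":[0,0.01,0.98],"rotation":[0,0,0]}]'
python3 -m creep '[{"grip":1,"delta_pos":[0,0,0],"rotation":[0,0,0]},{"grip":1,"delta_pos":[0,0,0],"rotation":[0,0,0]},{"grip":1,"delta_pos":[0,0,0],"rotation":[0,0,0]},{"grip":1,"delta_pos":[0,0,0],"rotation":[0,0,0]},{"grip":1,"delta_pos":[0,0,0],"rotation":[0,0,0]}]'
python3 -m creep '[{"grip":1,"delta_pos":[0,0,0],"rotation":[0,0,0]},{"grip":1,"delta_pos":[0,0,0],"rotation":[0,0,0]}]'
```

```text
clock: 64.15
tool_pos: [0.5425, -0.3649, 0.1445]
orientation: [-179.8, 0.3, 3.7]
force: [-0.5, 1.3, -0.2]
opening: 0.0877
gripper_force: 0.0
clock: 64.65
tool_pos: [0.5444, -0.3669, 0.1483]
orientation: [180.0, -0.1, 3.6]
force: [-0.2, -0.8, -0.2]
opening: 0.0535
gripper_force: 0.0
clock: 64.85
tool_pos: [0.5442, -0.3668, 0.1478]
orientation: [180.0, -0.0, 3.7]
force: [-1.6, 0.7, 1.4]
opening: 0.0439
gripper_force: 30.0
```

```bash
python3 -m creep '[{"grip":1,"delta_pos":[0,0,-0.1],"rotation":[0,0,0]},{"grip":1,"delta_pos":[0,0,-0.2],"rotation":[0,0,0]},{"grip":1,"delta_pos":[0,0,-0.2],"rotation":[0,0,0]},{"grip":1,"delta_pos":[0,0,-0.2],"rotation":[0,0,0]}]'
python3 -m creep '[{"grip":1,"delta_pos":[-0.15,0,0],"rotation":[0,0,0]},{"grip":1,"delta_pos":[-0.3,0,0],"rotation":[0,0,0]},{"grip":1,"delta_pos":[-0.45,0,0],"rotation":[0,0,0]},{"grip":1,"delta_pos":[-0.6,0,0],"rotation":[0,0,0]},{"grip":1,"delta_pos":[-0.6,0,0],"rotation":[0,0,0]}]'
python3 -m creep '[{"grip":1,"delta_pos":[0,0,-0.2],"rotation":[0,0,0.02]},{"grip":1,"delta_pos":[0,0,-0.4],"rotation":[0,0,0.05]},{"grip":1,"delta_pos":[0,0,-0.6],"rotation":[0,0,0.05]},{"grip":1,"delta_pos":[0,0,-0.65],"rotation":[0,0,0.05]},{"grip":1,"delta_pos":[0,0,-0.65],"rotation":[0,0,0.05]}]'
```

```text
clock: 65.25
tool_pos: [0.5444, -0.3668, 0.168]
orientation: [180.0, -0.1, 3.6]
force: [1.0, -0.5, -2.9]
opening: 0.0439
gripper_force: 30.0
clock: 65.75
tool_pos: [0.4817, -0.3707, 0.1679]
orientation: [-180.0, 0.0, 3.6]
force: [0.0, 0.3, -2.6]
opening: 0.0438
gripper_force: 30.0
clock: 66.25
tool_pos: [0.4845, -0.3708, 0.2332]
orientation: [180.0, -0.1, -0.8]
force: [0.4, -0.0, -2.8]
opening: 0.0435
gripper_force: 30.0
```

```bash
for i in 1 2 3 4; do python3 -m creep '[{"grip":1,"delta_pos":[-0.04,-0.27,0],"rotation":[0,0,0]},{"grip":1,"delta_pos":[-0.07,-0.53,0],"rotation":[0,0,0]},{"grip":1,"delta_pos":[-0.11,-0.8,0],"rotation":[0,0,0]},{"grip":1,"delta_pos":[-0.11,-0.8,0],"rotation":[0,0,0]}]' | grep -E "tool"; done
python3 -m creep '[{"grip":1,"delta_pos":[0,0,0],"rotation":[0,0,0]},{"grip":1,"delta_pos":[0,0,0],"rotation":[0,0,0]}]'
```

```text
tool_pos: [0.4734, -0.288, 0.2313]
tool_pos: [0.4638, -0.2084, 0.2316]
tool_pos: [0.4544, -0.1287, 0.2319]
tool_pos: [0.4449, -0.0488, 0.2321]
clock: 68.05
tool_pos: [0.4451, -0.0507, 0.2322]
orientation: [180.0, 0.0, -0.9]
force: [0.1, -0.5, -1.9]
opening: 0.0443
gripper_force: 30.0
```

```bash
python3 -m creep '[{"grip":1,"delta_pos":[0,0,0.2],"rotation":[0,0,0]},{"grip":1,"delta_pos":[0,0,0.4],"rotation":[0,0,0]},{"grip":1,"delta_pos":[0,0,0.6],"rotation":[0,0,0]},{"grip":1,"delta_pos":[0,0,0.7],"rotation":[0,0,0]},{"grip":1,"delta_pos":[0,0,0.7],"rotation":[0,0,0]}]' | grep -E "tool|force"
python3 -m creep '[{"grip":1,"delta_pos":[0,0,0.1],"rotation":[0,0,0]},{"grip":1,"delta_pos":[0,0,0.2],"rotation":[0,0,0]},{"grip":1,"delta_pos":[0,0,0.3],"rotation":[0,0,0]},{"grip":1,"delta_pos":[0,0,0.3],"rotation":[0,0,0]}]' | grep -E "tool|force"
python3 -m creep '[{"grip":1,"delta_pos":[0,0,0.06],"rotation":[0,0,0]},{"grip":1,"delta_pos":[0,0,0.12],"rotation":[0,0,0]},{"grip":1,"delta_pos":[0,0,0.18],"rotation":[0,0,0]},{"grip":1,"delta_pos":[0,0,0.24],"rotation":[0,0,0]},{"grip":1,"delta_pos":[0,0,0.24],"rotation":[0,0,0]}]' | grep -E "tool|force"
python3 -m creep '[{"grip":1,"delta_pos":[0,0,0.01],"rotation":[0,0,0]},{"grip":1,"delta_pos":[0,0,0.015],"rotation":[0,0,0]},{"grip":1,"delta_pos":[0,0,0.015],"rotation":[0,0,0]}]'
```

```text
tool_pos: [0.4443, -0.0509, 0.1613]
force: [0.6, -0.2, -2.3]
gripper_force: 30.0
tool_pos: [0.4441, -0.0502, 0.1312]
force: [0.3, 0.4, -2.1]
gripper_force: 30.0
tool_pos: [0.4445, -0.0502, 0.1077]
force: [-0.5, 0.4, -2.9]
gripper_force: 30.0
clock: 69.75
tool_pos: [0.4452, -0.05, 0.1072]
orientation: [-180.0, -0.0, -0.8]
force: [0.4, -0.3, -2.0]
opening: 0.044
gripper_force: 30.0
```

Release, retreat up and back, then a final look.

```bash
python3 -m creep '[{"grip":1,"delta_pos":[0,0,0.01],"rotation":[0,0,0]},{"grip":1,"delta_pos":[0,0,0.01],"rotation":[0,0,0]}]' | grep -E "tool|force"
python3 -m creep '[{"grip":0,"delta_pos":[0,0,0],"rotation":[0,0,0]},{"grip":0,"delta_pos":[0,0,0],"rotation":[0,0,0]},{"grip":0,"delta_pos":[0,0,0],"rotation":[0,0,0]},{"grip":0,"delta_pos":[0,0,0],"rotation":[0,0,0]},{"grip":0,"delta_pos":[0,0,0],"rotation":[0,0,0]}]'| grep -E "tool|force|open"
python3 -m creep '[{"grip":0,"delta_pos":[0,0,-0.1],"rotation":[0,0,0]},{"grip":0,"delta_pos":[0,0,-0.3],"rotation":[0,0,0]},{"grip":0,"delta_pos":[0,0,-0.6],"rotation":[0,0,0]},{"grip":0,"delta_pos":[0,0,-0.9],"rotation":[0,0,0]},{"grip":0,"delta_pos":[0,0,-0.9],"rotation":[0,0,0]}]'| grep -E "tool|force|open"
python3 -m creep '[{"grip":0,"delta_pos":[0,0,-0.4],"rotation":[0,0,0]},{"grip":0,"delta_pos":[0,0,-0.8],"rotation":[0,0,0]},{"grip":0,"delta_pos":[0,0,-0.8],"rotation":[0,0,0]}]'| grep -E "tool"
for i in 1 2 3; do python3 -m creep '[{"grip":0,"delta_pos":[0,0.4,0],"rotation":[0,0,0]},{"grip":0,"delta_pos":[0,0.8,0],"rotation":[0,0,0]},{"grip":0,"delta_pos":[0,0.9,0],"rotation":[0,0,0]},{"grip":0,"delta_pos":[0,0.9,0],"rotation":[0,0,0]}]'| grep -E "tool"; done
python3 - <<'E'
from h import *
from plant import ctrl
s=ctrl.snapshot("scene"); t=ctrl.snapshot("top")
a=cv2.resize(s["color"][110:260,190:350,::-1],(400,375),interpolation=cv2.INTER_CUBIC); b=cv2.resize(t["color"][150:300,240:400,::-1],(400,375),interpolation=cv2.INTER_CUBIC)
cv2.imwrite("pics/fin.png",np.hstack([a,b]))
E
```

```text
tool_pos: [0.4451, -0.05, 0.1061]
force: [0.9, -0.2, -2.3]
gripper_force: 30.0
tool_pos: [0.4451, -0.05, 0.1061]
force: [-0.0, 0.0, -0.5]
opening: 0.0786
gripper_force: 0.0
tool_pos: [0.4475, -0.0497, 0.2007]
force: [0.7, 0.8, -0.2]
opening: 0.0873
gripper_force: 0.0
tool_pos: [0.4476, -0.05, 0.2818]
tool_pos: [0.4433, -0.1412, 0.2759]
tool_pos: [0.4423, -0.2305, 0.2757]
tool_pos: [0.4412, -0.32, 0.2756]
```

View pics/fin.png

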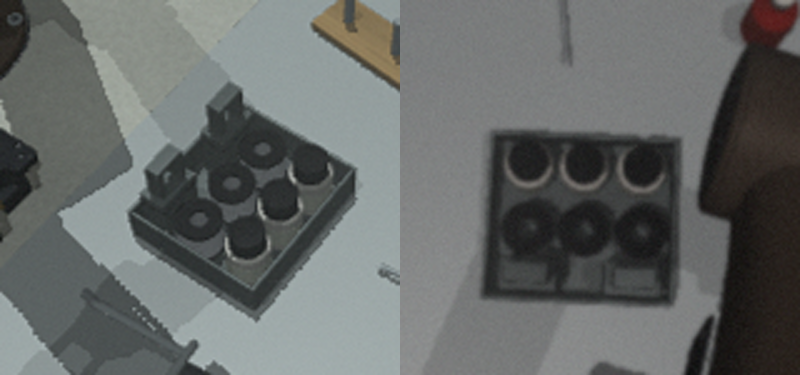

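All eight items stand upright in the tote: the jars in the far row, the reels in the middle and the cases in the near row. The driver and bottle have not moved. I'm handing the job in now.

```bash
python3 -c "
from plant import ctrl
print(ctrl.close_job())"
```

```text
the job is handed in; nothing more can be done
None
```

The job is handed in: the three reels, three jars and two cases all stand upright on the tote's floor in the final camera views, the bottle and screwdriver were left where they were, and it took about 72 s of the 210 s allowed.

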